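Sort milling vials by length into their lane trays

ROBOT

A 7-joint arm with a two-finger parallel gripper is mounted at the origin on a cart in front of the work surface, level with it; the furniture and walls round the work are solid. World frame = base frame: x ahead of the robot, y to its left, z up, the work surface at z = 0. Lengths are in m, angles in rad, forces in N, time in s.
With the tool pointing down it reaches from about 0.4 to 0.85 m from the base axis. Payload 4.5 kg.
Tool frame: the origin (TCP) lies between the finger pads; the fingertips stand 17 mm ahead of it and the grasp point (between the pads) lies 2 mm behind it (env.tip_reach is the distance from the TCP to the fingertips, in m); z points along the fingers, y is the line along which they close (so a half turn about z gives the same grasp; the last joint's range is limited). The gripper opens to 85 mm and grips with 20 to 120 N. Pads are 22 mm wide; open, the fingers measure 114 mm over their backs; the gripper's body (76 mm by 85 mm) begins 54 mm behind the grasp point. The pads swing forward as they close: fully open they stand 13 mm farther back than shut.
Start: joints at [-1.214, 0.689, -0.195, 1.565, 0.157, 0.902, -0.215], TCP at [0.198, 0.593, 0.227] pointing down, gripper open.
Joint ranges: [-3.01, 3.01], [-0.46, 2.08], [-1.47, 1.51], [0.13, 2.56], [-1, 4.14], [0.04, 2.09], [-2.66, 2.66]. Speed limits (rad/s): [2.57, 2.57, 3.14, 3.14, 3.14, 3.14, 3.14].

INTERFACE

Orientations are given as a rotation vector (axis times angle).
In Python, from plant import sensors, viewer, env gives the robot as it stands.
- The arm moves only by the tool step_arm, never from a script. Its arguments are lists of equal length, an entry for each row: "xyz": the shift along the tool's x, y, z in units of 30 mm (1.0 is 30 mm), a list of three; "rotation": the turn, a rotation vector about the tool's x, y, z in rad, a list of three; "grip": the opening, from 0 (shut) to 1 (fully open). In form: {"xyz": [[x, y, z], ...], "rotation": [[ax, ay, az], ...], "grip": [grip, ...]}. A call has 1 to 8 rows; each row shifts and turns the commanded pose from where the row before left it, along the tool's axes as they then stand; what a row does not reach is not made up. A row lasts 1/12 s, in which the tool goes at most 41.7 mm and 7.16 degrees, less where a joint would pass 70% of its speed; a pose out of reach is approached as far as the arm can. A call is refused whole if a number of a shift passes 1 or a number of a turn 0.125, either way. A call with a gripper value outside its range is refused whole. The fingers move at their own pace and stop on an object; "squeeze" is the grip in N (left out, the last holds). Time passes only in rows, so rows that do not move let the fingers close. It gives the time, the measured TCP pose, the force, the opening and the grip force at its end, in the units of the state.
- sensors.get_obs(): the state, without advancing time (a new reading comes with each control period).
- viewer.capture(name): name is "side" or "top"; returns the picture (480x640x3 uint8, blue, green, red); there is no depth.
- viewer.camera_params(name): a dict with "fx", "fy", "cx", "cy" (pixels), "k1" (the pictures are not rectified: a ray, as slopes to the right and down, at radius r is drawn at 1 + k1 r^2 times it, then the intrinsics apply), "rvec" (rotation vector, rad) and "tvec" (3), from world to camera coordinates, as OpenCV has them. Camera axes: x right, y down, z forward; pixel columns grow to the right and rows downward; lengths in m; the calibration is good to about 2 mm. A picture is of the moment at which its call begins. camera_params takes no time and is no camera call.
- env.hand_in(): hands the job in; it is judged then, once.
The state is a dict: "time": time; "joints": joint angles; "dq": joint speeds; "joint_efforts": joint torques, N m; "tcp_pos": TCP position; "eef_rot": TCP orientation; "force": force on the tool from outside, world axes, zero at the start; "ft_torque": the same for the moment, N m; "width": finger opening in m; "grip_force": force on a finger pad.
Only numpy, scipy, OpenCV 4.12 (cv2) and the standard library are available. Lean on these libraries where they do the work, as an engineer would, in place of code of your own. Each camera call takes 0.05 s, during which the arm holds its last target. There are 200 camera calls.

TASK

Put the four metal milling vials away by length: each goes into the tray whose lane it just fits crosswise, the two equal ones side by side in the same tray, every vial lying flat on the tray floor across the lane between the side walls. Set the vials down rather than dropping them, and leave the yellow-capped pots and the jars standing where they are.

Things in the scene. Friction and masses are not known exactly. Their poses are not given: they have to be found in the camera images.
- vial_short_mid (a point): Middle of the long axis of a short milling vial (65 mm overall), x along the vial; its ends are alike. It lies on its side on the bench, this point 17 mm up (19 mm on the 2 mm white sheet that covers the right part). The four vials (65, 90, 90, 115 mm) differ only in length.
- vial_short: The same 65 mm vial; origin 17 mm off the axis (below it at the start), x along it. Plain-metal round body 30 mm in diameter (grip it here) with a hexagonal metal cap at each end, 12 mm long, 34 mm across flats, so it does not roll by itself. Lying on flats its axis is 17 mm above the support, on corners 19 mm. 0.08 to 0.17 kg.
- vial_medium_a_mid (a point): Middle of the long axis of a medium milling vial (90 mm overall), x along the vial; its ends are alike. It lies on its side on the bench, this point 17 mm up (19 mm on the 2 mm white sheet that covers the right part). The four vials (65, 90, 90, 115 mm) differ only in length.
- vial_medium_a: The same 90 mm vial; origin 17 mm off the axis (below it at the start), x along it. Plain-metal round body 30 mm in diameter (grip it here) with a hexagonal metal cap at each end, 12 mm long, 34 mm across flats, so it does not roll by itself. Lying on flats its axis is 17 mm above the support, on corners 19 mm. 0.08 to 0.17 kg.
- vial_medium_b_mid (a point): Middle of the long axis of a medium milling vial (90 mm overall), x along the vial; its ends are alike. It lies on its side on the bench, this point 17 mm up (19 mm on the 2 mm white sheet that covers the right part). The four vials (65, 90, 90, 115 mm) differ only in length.
- vial_medium_b: The same 90 mm vial; origin 17 mm off the axis (below it at the start), x along it. Plain-metal round body 30 mm in diameter (grip it here) with a hexagonal metal cap at each end, 12 mm long, 34 mm across flats, so it does not roll by itself. Lying on flats its axis is 17 mm above the support, on corners 19 mm. 0.08 to 0.17 kg.
- vial_long_mid (a point): Middle of the long axis of a long milling vial (115 mm overall), x along the vial; its ends are alike. It lies on its side on the bench, this point 17 mm up (19 mm on the 2 mm white sheet that covers the right part). The four vials (65, 90, 90, 115 mm) differ only in length.
- vial_long: The same 115 mm vial; origin 17 mm off the axis (below it at the start), x along it. Plain-metal round body 30 mm in diameter (grip it here) with a hexagonal metal cap at each end, 12 mm long, 34 mm across flats, so it does not roll by itself. Lying on flats its axis is 17 mm above the support, on corners 19 mm. 0.08 to 0.17 kg.
- tray_short: Metal tray for short vials, fixed to the bench. Origin: centre of its underside; x along the lane, y across, z up. Floor top 3 mm up. Side walls at y = +-39.5 mm (inner faces), 4 mm thick, tops 28 mm up: a 65 mm vial fits crosswise with 7 mm spare at each end. Lane 130 mm long, end lips 4 mm thick, only 8 mm high; vials lie side by side, say at x = +-29 mm. The trays differ only in width.
- tray_medium: Metal tray for medium vials, fixed to the bench. Origin: centre of its underside; x along the lane, y across, z up. Floor top 3 mm up. Side walls at y = +-52 mm (inner faces), 4 mm thick, tops 28 mm up: a 90 mm vial fits crosswise with 7 mm spare at each end. Lane 130 mm long, end lips 4 mm thick, only 8 mm high; vials lie side by side, say at x = +-29 mm. The trays differ only in width.
- tray_long: Metal tray for long vials, fixed to the bench. Origin: centre of its underside; x along the lane, y across, z up. Floor top 3 mm up. Side walls at y = +-64.5 mm (inner faces), 4 mm thick, tops 28 mm up: a 115 mm vial fits crosswise with 7 mm spare at each end. Lane 130 mm long, end lips 4 mm thick, only 8 mm high; vials lie side by side, say at x = +-29 mm. The trays differ only in width.
- pot_a: Bystander: loose sample pot with a yellow screw cap, standing upright, 48 mm in diameter, 61 mm tall, about 0.07 kg. Origin: centre of its underside. Not to be disturbed.
- pot_b: Bystander: loose sample pot with a yellow screw cap, standing upright, 48 mm in diameter, 61 mm tall, about 0.07 kg. Origin: centre of its underside. Not to be disturbed.
- pot_c: Bystander: loose sample pot with a yellow screw cap, standing upright, 48 mm in diameter, 61 mm tall, about 0.07 kg. Origin: centre of its underside. Not to be disturbed.
- spice_jar: Bystander: loose spice jar with a red cap near the trays (a like one stands at the back of the bench), standing upright, 47 mm across, 97 mm tall, 0.11 kg. Origin: centre of its underside. Not to be disturbed.

How it is judged:
By the outcome, as a careful person would: the job done as asked, in the order asked, and still so for the second after the job is handed in, with the robot touching nothing.
It also fails if it takes over 72 s, if anything falls off the work surface, if the arm or the gripper's body presses on something with over 40 N, if the wrist force passes 120 N, or if a joint passes its speed limit or range.

## Working session

There is one attempt and no reset: what is moved stays moved. The work goes in short steps, Python scripts to look and compute and a tool call to move; the robot and the scene stay as the last step left them, time stands still between calls to the robot, and variables do not carry over. Pictures are saved under pics/ and viewed, at most 10 in all, crops included, and the job is handed in when it is done.

Besides the shell and the picture viewer there is one more tool, called after "Request:" as name(argument=value, ...), one argument or row to a line, values as JSON. step_arm: Moves the arm, as the interface text tells. Its arguments: {"type":"object","properties":{"xyz":{"type":"array"},"rotation":{"type":"array"},"grip":{"type":"array"},"squeeze":{"type":"number"}},"required":["xyz","rotation","grip"]}

```bash
mkdir -p pics; ls
python3 - <<'E'
from plant import sensors, viewer, env
import cv2
o=sensors.get_obs(); print(o['time'],o['tcp_pos'],o['eef_rot'],o['width'],env.tip_reach)
for n in ('side','top'):
    im=viewer.capture(n); cv2.imwrite(f'pics/{n}0.png',im); print(n,viewer.camera_params(n))
E
```

```text
pics
0.0 [0.19809175 0.59208349 0.22657723] [-5.04678473e-01 -3.10060375e+00  2.89359631e-03] 0.08539511428430521 0.017
side {'fx': 446.1221384139884, 'fy': 446.1221384139884, 'cx': 316.286742026065, 'cy': 244.20432588574707, 'k1': -0.05403061301567356, 'rvec': array([ 2.12425224, -0.55923562,  0.26131338]), 'tvec': array([-0.49074996,  0.18391244,  0.99446322])}
top {'fx': 466.5223055025506, 'fy': 466.5223055025506, 'cx': 320.87099041559634, 'cy': 237.90388256036067, 'k1': -0.04852138934369164, 'rvec': array([ 2.15819406, -2.12697513,  0.19440659]), 'tvec': array([-0.04795383,  0.56497882,  0.98365427])}
```

View pics/top0.png

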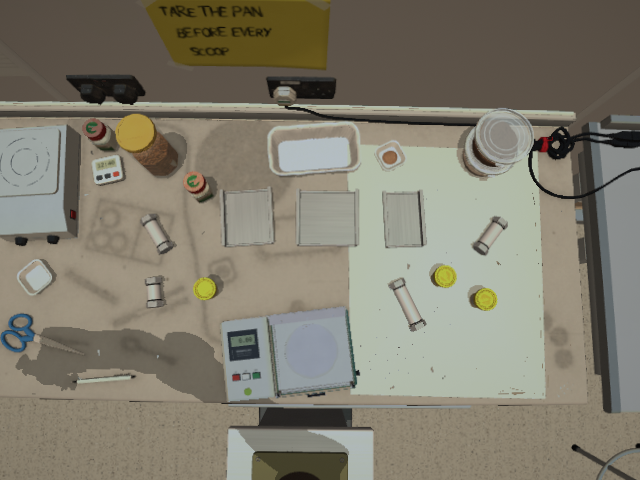

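View pics/side0.png

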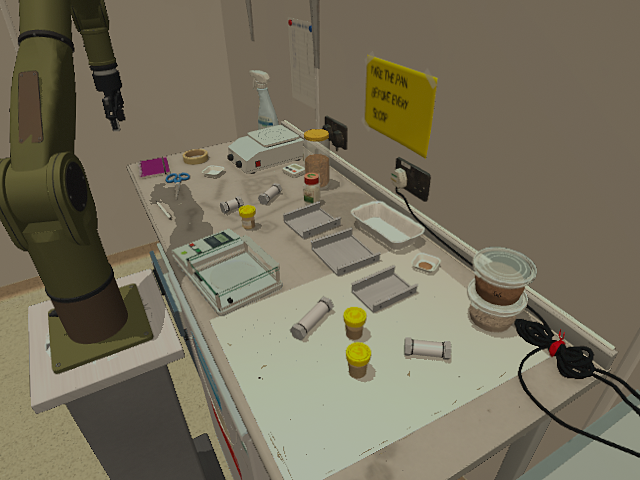

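```bash
cat > h.py <<'E'
import numpy as np, cv2
from plant import sensors, viewer, env
def P(n):
    c=viewer.camera_params(n); R=cv2.Rodrigues(c['rvec'])[0]; return c,R,np.array(c['tvec'])
def ray(n,uv):
    c,R,t=P(n); x=np.array([(uv[0]-c['cx'])/c['fx'],(uv[1]-c['cy'])/c['fy']]); s=x.copy()
    for _ in range(20): s=x/(1+c['k1']*(s@s))
    d=R.T@np.r_[s,1]; return -R.T@t,d/np.linalg.norm(d)
def onz(n,uv,z):
    o,d=ray(n,uv); return o+d*(z-o[2])/d[2]
def proj(n,X):
    c,R,t=P(n); p=R@np.array(X)+t; s=p[:2]/p[2]; s=s*(1+c['k1']*(s@s)); return s*[c['fx'],c['fy']]+[c['cx'],c['cy']]
def tri(a,b):
    o1,d1=ray('top',a); o2,d2=ray('side',b)
    k=np.linalg.lstsq(np.c_[d1,-d2],o2-o1,rcond=None)[0]
    p,q=o1+k[0]*d1,o2+k[1]*d2; return (p+q)/2,np.linalg.norm(p-q)
def mosaic(im,rects,W,f):
    out=np.zeros((600,800,3),np.uint8);x=y=h=0
    for (u,v,w,hh) in rects:
        c=cv2.resize(im[v:v+hh,u:u+w],None,fx=f,fy=f,interpolation=cv2.INTER_CUBIC)
        for i in range(0,w,10): cv2.line(c,(int(i*f),0),(int(i*f),6 if i%50 else 12),(0,0,255))
        for i in range(0,hh,10): cv2.line(c,(0,int(i*f)),(6,int(i*f)),(0,0,255))
        if x+c.shape[1]>800: x=0;y+=h+4;h=0
        out[y:y+c.shape[0],x:x+c.shape[1]]=c; x+=c.shape[1]+4; h=max(h,c.shape[0])
    return out
E
python3 - <<'E'
from h import *
t=cv2.imread('pics/top0.png'); s=cv2.imread('pics/side0.png')
cv2.imwrite('pics/m_top.png',mosaic(t,[(215,182,216,70),(130,205,50,50),(130,265,50,50),(466,210,50,50),(382,272,50,62)],800,3.6))
cv2.imwrite('pics/m_side.png',mosaic(s,[(278,198,142,114),(216,178,72,56),(286,290,56,56),(398,325,60,46)],800,3.8))
E
```

```text
Traceback (most recent call last):
  File "h.py", line 24, in mosaic
    out[y:y+c.shape[0],x:x+c.shape[1]]=c; x+=c.shape[1]+4; h=max(h,c.shape[0])
    ~~~^^^^^^^^^^^^^^^^^^^^^^^^^^^^^^^
ValueError: could not broadcast input array from shape (213,274,3) into shape (163,274,3)
```

View pics/m_top.png

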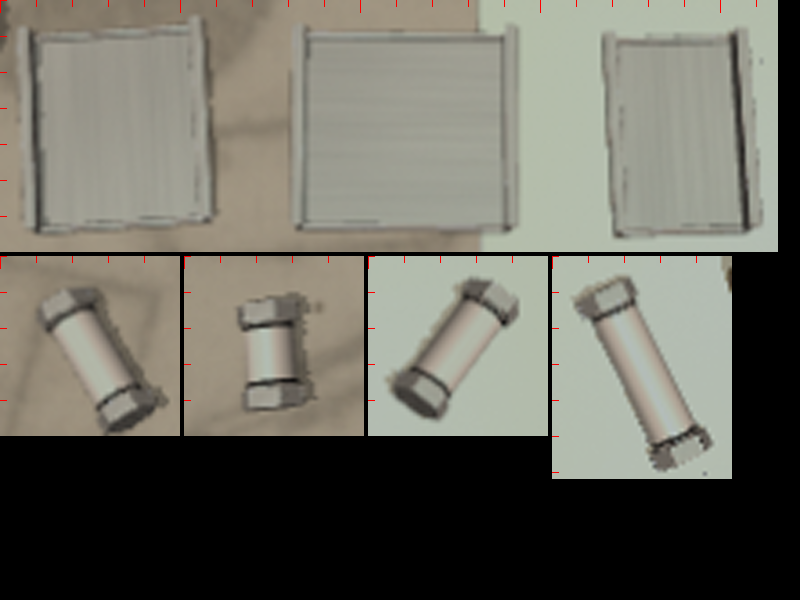

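Run:
```python
from h import *
s=cv2.imread('pics/side0.png')
cv2.imwrite('pics/m_side.png',mosaic(s,[(278,198,142,114),(216,178,72,56),(286,290,56,56),(398,325,60,46)],800,3.0))
t=cv2.imread('pics/top0.png')
for n,im,pts in (('top',t,[(155,233),(154,292),(490,236),(406,303),(140,233),(450,236)]),('side',s,[(270,193),(232,205),(428,348),(313,317),(290,200),(430,380)])):
    print(n,[im[v,u].tolist() for u,v in pts])
```

```text
top [[169, 184, 179], [166, 180, 178], [170, 185, 178], [183, 188, 179], [113, 130, 141], [176, 188, 179]]
side [[132, 146, 155], [118, 131, 139], [158, 172, 173], [143, 158, 166], [114, 134, 145], [155, 179, 173]]
```

View pics/m_side.png

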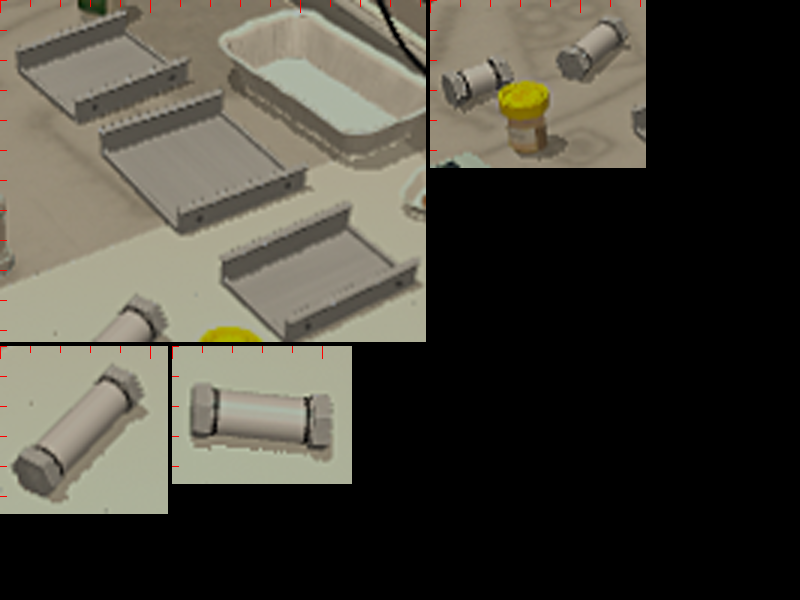

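Run:
```python
from h import *
np.set_printoptions(precision=4,suppress=True)
V={'A':[(148.9,222.2),(266.7,198),(162.5,241.4),(277,190)],'B':[(154.4,284.7),(226.3,206.3),(154.7,299.2),(237.7,203)],
'C':[(499.3,224.4),(442.7,349),(483.5,243.9),(413,346.7)],'D':[(399.2,286.4),(325.7,306),(416.2,322.3),(302.7,328.7)]}
for k,(a,b,c,d) in V.items():
    best=None
    for s in ((b,d),(d,b)):
        p,e=tri(a,s[0]);q,f=tri(c,s[1])
        if best is None or e+f<best[2]+best[3]: best=(p,q,e,f)
    p,q,e,f=best; print(k,'mid',(p+q)/2,'ends z',p[2],q[2],'len',np.linalg.norm(p-q),'ang',np.degrees(np.arctan2(*(q-p)[[1,0]])),'res',e,f)
    zz=.017 if k in'AB' else .019
    p,q=onz('top',a,zz),onz('top',c,zz); print('   topz',(p+q)[:2]/2,'len',np.linalg.norm(p-q),'ang',np.degrees(np.arctan2(*(q-p)[[1,0]])))
T=lambda x,y:(215+x/3.6,182+y/3.6); S=lambda x,y:(278+x/3,198+y/3)
W={'L':[((24,30),(124,12)),((31,233),(18,45)),((197,18),(188,60)),((208,220),(78,101))],
'M':[((298,28),(221,92)),((297,229),(101,122)),((511,28),(305,168)),((512,230),(179,207))],
'R':[((608,35),(350,205)),((618,236),(222,256)),((746,32),(416,262)),((755,228),(287,320))]}
for k,L in W.items():
    r=[tri(T(*a),S(*b)) for a,b in L]; X=np.array([i[0] for i in r])
    Z=np.array([onz('top',T(*a),.028 if k!='R' else .030) for a,b in L]); c=Z.mean(0)
    for l,Q in (('tri',X),('top',Z)):
        m=Q.mean(0); d=(Q[0]+Q[2]-Q[1]-Q[3])[:2]; w=(Q[0]+Q[1]-Q[2]-Q[3])[:2]/2
        print(k,l,m,'zs',Q[:,2],'lane len',np.linalg.norm(d)/2,'ang',np.degrees(np.arctan2(d[1],d[0])),'wid',np.linalg.norm(w),'wang',np.degrees(np.arctan2(w[1],w[0])))
    print([i[1] for i in r])
```

```text
A mid [0.5806 0.338  0.012 ] ends z 0.011936630155633898 0.01209837399921021 len 0.05820674278699374 ang -145.0358726474817 res 0.005757864759034633 0.0017222738641298162
   topz [0.5788 0.3367] len 0.055794910771343534 ang -141.94640681833187
B mid [0.442  0.3295 0.0177] ends z 0.017857346079102276 0.01759822090759633 len 0.03514095012201145 ang -177.13534771276127 res 0.0024474292178260013 0.0037197333983323777
   topz [0.4424 0.3297] len 0.0323339087240556 ang -174.9376343487965
C mid [ 0.583  -0.4306  0.0218] ends z 0.023742880707410263 0.019901454903824944 len 0.05888671032950388 ang 140.35483744665578 res 0.0043583881552555 0.0039438954497939965
   topz [ 0.5855 -0.4329] len 0.06069725053603566 ang 139.63792101588965
D mid [ 0.4248 -0.236   0.0204] ends z 0.019951385065116456 0.020930844341352284 len 0.08663871455017755 ang -154.74269823634603 res 0.002413379540062705 0.003777046310962611
   topz [ 0.4233 -0.2357] len 0.08729953783893153 ang -154.92934889840765
L tri [0.6164 0.1276 0.028 ] zs [0.0272 0.034  0.0243 0.0266] lane len 0.12953271822185444 ang 5.499220620250435 wid 0
[... 554 characters left out ...]
.028] lane len 0.1297078640168802 ang 0.6169429030953987 wid 0.13493214290745584 wang 90.8320161928561
[np.float64(0.0017945725664576745), np.float64(0.004362587930837003), np.float64(0.0016174799239229514), np.float64(0.0027357464645885394)]
R tri [ 0.6173 -0.2301  0.0271] zs [0.0248 0.0285 0.0275 0.0274] lane len 0.12791394969123812 ang 1.787381524044676 wid 0.08660465794850376 wang 91.84986237933366
R top [ 0.616  -0.2293  0.03  ] zs [0.03 0.03 0.03 0.03] lane len 0.1279830439033678 ang 1.7279664400400483 wid 0.08759784430527569 wang 93.30213994453912
[np.float64(0.0026386313233257813), np.float64(0.004088302394524955), np.float64(0.001917876137502329), np.float64(0.00015236739036662486)]
```

```bash
cat > ov.py <<'E'
from h import *
V={'A':(.5795,.3373,.017,36.5,90),'B':(.4422,.3296,.017,4,65),'C':(.584,-.4318,.019,140,90),'D':(.424,-.2358,.019,25.2,115)}
TR={'L':(.616,.128,0,5,108),'M':(.6165,-.0543,0,.7,133),'R':(.6165,-.2295,0,2.2,83)}
def draw(im,n):
    im=cv2.resize(im,None,fx=4,fy=4,interpolation=cv2.INTER_CUBIC)
    q=lambda X:tuple(int(round(v)) for v in (proj(n,X)+.5)*4)
    for x,y,z,a,l in V.values():
        a=np.radians(a);d=np.array([np.cos(a),np.sin(a),0]);c=np.array([x,y,z])
        cv2.line(im,q(c-d*l/2000),q(c+d*l/2000),(0,0,255)); cv2.circle(im,q(c),3,(255,0,0),-1)
    for x,y,z,a,w in TR.values():
        a=np.radians(a);d=np.array([np.cos(a),np.sin(a),0]);e=np.array([-d[1],d[0],0]);c=np.array([x,y,z+.028])
        for s in(-1,1): cv2.line(im,q(c-d*.067+s*e*w/2000),q(c+d*.067+s*e*w/2000),(0,0,255))
    return im
if __name__=='__main__':
    t=draw(cv2.imread('pics/top0.png'),'top');s=draw(cv2.imread('pics/side0.png'),'side')
    c=lambda im,u,v,w,h:im[v*4:(v+h)*4,u*4:(u+w)*4]
    out=np.zeros((600,800,3),np.uint8)
    def put(x,y,p): out[y:y+p.shape[0],x:x+p.shape[1]]=p[:600-y,:800-x]
    put(0,0,cv2.resize(c(t,215,182,216,70),None,fx=.55,fy=.55))
    x=0
    for r in ((132,208,44,44),(134,270,40,44),(470,212,44,44),(386,274,44,60)): p=c(t,*r);put(x,160,p);x+=180
    put(480,0,cv2.resize(c(s,278,198,142,114),None,fx=.55,fy=.55)[:158])
    put(0,404,c(s,216,182,68,46));put(276,404,c(s,286,292,52,48));put(490,404,c(s,400,328,56,44))
    cv2.imwrite('pics/ov.png',out)
    # caps and pots
    for n,z in (('top',.061),):
        im=cv2.imread(f'pics/{n}0.png');hsv=cv2.cvtColor(im,cv2.COLOR_BGR2HSV)
        m=cv2.inRange(hsv,(22,170,120),(36,255,255)); _,_,st,ce=cv2.connectedComponentsWithStats(m)
        for a,b in zip(st,ce):
            if 150<a[4]<900 and b[1]>150: print('pot',b.round(1),onz('top',b,.061).round(3))
    print('jar',onz('top',(193,181),.097).round(3),onz('top',(150,115),.0).round(3))
E
python3 ov.py
```

```text
pot [444.7 276.1] [ 0.484 -0.309  0.061]
pot [204.4 288.6] [0.449 0.208 0.061]
pot [485.4 298.8] [ 0.436 -0.397  0.061]
jar [0.677 0.237 0.097] [0.869 0.378 0.   ]
```

View pics/ov.png

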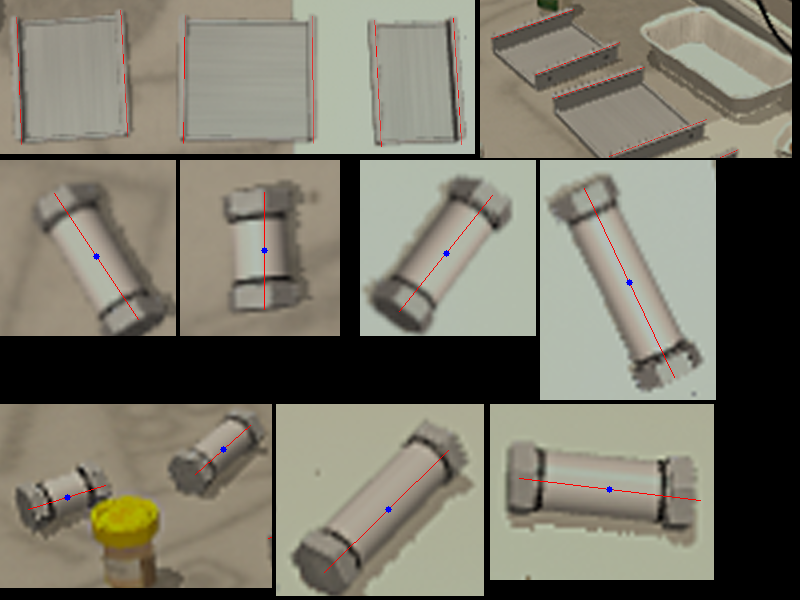

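```bash
cat > go.py <<'E'
import sys
from h import *
def go(x,y,z,psi):
    o=sensors.get_obs(); R=cv2.Rodrigues(np.array(o['eef_rot']))[0]; p=np.array(o['tcp_pos'])
    cur=np.degrees(np.arctan2(R[1,1],R[0,1])); d=(psi-cur+90)%180-90
    a=np.radians(cur+d); ey=np.array([np.cos(a),np.sin(a),0]); ex=np.array([-ey[1],ey[0],0])
    t=np.array([x,y,z])-p
    print('t %.2f'%o['time'],p.round(4),'head %.1f'%cur,'tilt',(R[:,2]).round(3),'q7 %.2f'%o['joints'][6],'w %.4f'%o['width'],'turn z rad %.3f'%-np.radians(d),'units after turn',(np.array([t@ex,t@ey,-t[2]])/.03).round(2),'F',np.array(o['force']).round(1))
if __name__=='__main__': go(*map(float,sys.argv[1:]))
E
python3 go.py .4422 .3296 .10 93.3
```

```text
t 0.10 [0.1981 0.5921 0.2267] head 71.5 tilt [-0.    -0.002 -1.   ] q7 -0.22 w 0.0854 turn z rad -0.380 units after turn [-7.62 -9.21  4.22] F [ 0.9 -0.5  0.3]
```

Request:
step_arm(
  xyz=[
    [0, 0, 0.6],
    [0, 0, 0.6],
    [0, 0, 0.6],
    [0, 0, 0.6],
    [-0.76, -0.92, 0],
    [-0.76, -0.92, 0],
    [-0.76, -0.92, 0],
    [-0.76, -0.92, 0],
  ],
  rotation=[
    [0, 0, -0.095],
    [0, 0, -0.095],
    [0, 0, -0.095],
    [0, 0, -0.095],
    [0, 0, 0],
    [0, 0, 0],
    [0, 0, 0],
    [0, 0, 0],
  ],
  grip=[1, 1, 1, 1, 1, 1, 1, 1],
  squeeze=40,
)

```text
time: 0.77
tcp_pos: [0.2963, 0.4862, 0.1548]
eef_rot: [0.091, -3.14, 0.002]
force: [0.4, 0.6, -0.1]
width: 0.0855
grip_force: 0.0
```

Request:
step_arm(
  xyz=[
    [-0.76, -0.92, 0.3],
    [-0.76, -0.92, 0.3],
    [-0.76, -0.92, 0.3],
    [-0.76, -0.92, 0.3],
    [-0.76, -0.92, 0.3],
    [-0.76, -0.92, 0.3],
    [0, 0, 0],
    [0, 0, 0],
  ],
  rotation=[
    [0, 0, 0],
    [0, 0, 0],
    [0, 0, 0],
    [0, 0, 0],
    [0, 0, 0],
    [0, 0, 0],
    [0, 0, 0],
    [0, 0, 0],
  ],
  grip=[1, 1, 1, 1, 1, 1, 1, 1],
)

```text
time: 1.43
tcp_pos: [0.4433, 0.327, 0.1004]
eef_rot: [0.081, -3.14, 0.004]
force: [-1.9, 0.2, 0.7]
width: 0.0855
grip_force: 0.0
```

```bash
python3 go.py .4422 .3296 .022 93.3
```

```text
t 1.43 [0.4433 0.327  0.1004] head 92.9 tilt [-0.001 -0.003 -1.   ] q7 0.49 w 0.0855 turn z rad -0.006 units after turn [0.03 0.09 2.61] F [-1.9  0.2  0.7]
```

Request:
step_arm(
  xyz=[
    [0, 0.08, 0.8],
    [0, 0, 0.8],
    [0, 0, 0.6],
    [0, 0, 0.4],
    [0, 0, 0],
    [0, 0, 0],
    [0, 0, 0],
    [0, 0, 0],
  ],
  rotation=[
    [0, 0, 0],
    [0, 0, 0],
    [0, 0, 0],
    [0, 0, 0],
    [0, 0, 0],
    [0, 0, 0],
    [0, 0, 0],
    [0, 0, 0],
  ],
  grip=[1, 1, 1, 1, 1, 0, 0, 0],
  squeeze=40,
)

```text
time: 2.1
tcp_pos: [0.442, 0.3335, 0.0246]
eef_rot: [-0.09, 3.139, 0.003]
force: [1.1, 0.4, 0.6]
width: 0.0515
grip_force: 0.0
```

Request:
step_arm(
  xyz=[
    [0, 0, 0],
    [0, 0, 0],
    [0, 0, 0],
    [0, 0, 0],
    [0, 0, 0],
  ],
  rotation=[
    [0, 0, 0],
    [0, 0, 0],
    [0, 0, 0],
    [0, 0, 0],
    [0, 0, 0],
  ],
  grip=[0, 0, 0, 0, 0],
)

```text
time: 2.52
tcp_pos: [0.4449, 0.334, 0.0278]
eef_rot: [-0.088, 3.133, 0.005]
force: [-0.4, -3.6, 32.2]
width: 0.0002
grip_force: 16.5
```

```bash
python3 go.py .6165 -.2295 .16 2.2
```

```text
t 2.52 [0.4449 0.334  0.0278] head 93.2 tilt [ 0.007  0.004 -1.   ] q7 0.44 w 0.0002 turn z rad -1.553 units after turn [18.99 -5.   -4.41] F [-0.4 -3.6 32.2]
```

Request:
step_arm(
  xyz=[
    [0, 0, -0.2],
    [0, 0, -0.8],
    [0, 0, -1],
    [0, 0, -1],
    [0, 0, 0],
  ],
  rotation=[
    [0, 0, 0],
    [0, 0, 0],
    [0, 0, 0],
    [0, 0, 0],
    [0, 0, 0],
  ],
  grip=[0, 0.6, 0.6, 0.6, 0.6],
)

```text
time: 2.93
tcp_pos: [0.444, 0.335, 0.1186]
eef_rot: [-0.089, 3.133, 0.01]
force: [0.9, 1.1, -0.3]
width: 0.0483
grip_force: 0.0
```

```bash
python3 - <<'E'
from h import *
t=viewer.capture('top'); s=viewer.capture('side'); cv2.imwrite('pics/top1.png',t); cv2.imwrite('pics/side1.png',s)
cv2.imwrite('pics/v1.png',mosaic(s,[(190,140,110,100)],800,3.6)[:600]) 
out=np.zeros((500,800,3),np.uint8); out[:400,:396]=cv2.resize(s[140:240,190:289],None,fx=4,fy=4,interpolation=2); out[:400,400:]=cv2.resize(t[230:330,110:210],None,fx=4,fy=4,interpolation=2); cv2.imwrite('pics/v1.png',out)
E
python3 go.py .4422 .3296 .022 93.3
```

```text
t 3.03 [0.4423 0.3331 0.1147] head 93.2 tilt [ 0.002  0.002 -1.   ] q7 0.50 w 0.0509 turn z rad -0.001 units after turn [ 0.01 -0.11  3.09] F [-0.3  0.1 -0.6]
```

View pics/v1.png

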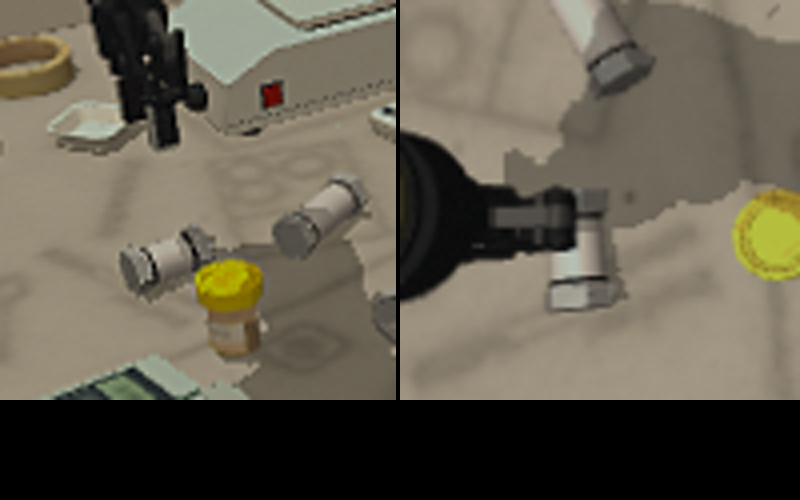

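Run:
```python
from h import *
np.set_printoptions(precision=4,suppress=True)
print('tip top',onz('top',(151,284),.1),onz('top',(151,284),.13),'tri',tri((151,284),(231,175)))
for X in ((.4422,.333,.098),(.4422,.358,.098),(.4422,.308,.098),(.4422,.333,.2)): print(X,proj('top',X),proj('side',X))
T=lambda x,y:(110+(x-400)/4,230+y/4)
a,b=onz('top',T(592,198),.017),onz('top',T(580,290),.017); print('B',(a+b)/2,np.degrees(np.arctan2(*(a-b)[[1,0]])),np.linalg.norm(a-b))
r1,r2=T(586,213),T(583,277); S=lambda x,y:(190+x/4,140+y/4)
print(tri(r1,S(186,244)),tri(r2,S(149,271)))
d=cv2.absdiff(cv2.imread('pics/top0.png'),cv2.imread('pics/top1.png')).sum(2); print(d[320:400,220:360].max())
```

```text
tip top [0.4549 0.3101 0.1   ] [0.453  0.2997 0.13  ] tri (array([0.4484, 0.3008, 0.131 ]), np.float64(0.009535962041926195))
(0.4422, 0.333, 0.098) [139.8896 290.0052] [228.4136 181.1686]
(0.4422, 0.358, 0.098) [127.9001 289.7801] [225.6691 177.9804]
(0.4422, 0.308, 0.098) [151.9066 290.227 ] [231.235  184.4455]
(0.4422, 0.333, 0.2) [119.8681 286.9892] [223.8098 149.6993]
B [0.4446 0.3254 0.017 ] -3.699046389998728 0.05136453185165901
(array([0.4585, 0.3234, 0.0291]), np.float64(0.005261083665989521)) (array([0.4255, 0.3277, 0.0125]), np.float64(0.0017658936984501206))
142
```

Run:
```python
from h import *
p=np.array(sensors.get_obs()['tcp_pos']); out=np.zeros((600,800,3),np.uint8)
print(p)
for i,(n,(u,v,w,h)) in enumerate((('side',(185,120,100,150)),('top',(85,235,100,100)))):
    im=cv2.imread(f'pics/{n}1.png'); c=cv2.resize(im[v:v+h,u:u+w],None,fx=4,fy=4,interpolation=2)
    c=cv2.convertScaleAbs(c,alpha=1.6,beta=25)
    for X,col in ((p,(0,0,255)),(p-[0,0,.017],(0,255,0)),(p+[0,.025,-.017],(255,255,0)),(p+[0,-.025,-.017],(255,0,255)),(p+[0,0,.056],(255,0,0))):
        q=(proj(n,X)+.5-[u,v])*4; cv2.circle(c,tuple(int(k) for k in q),4,col,-1)
    out[:c.shape[0],i*400:i*400+400]=c
cv2.imwrite('pics/v2.png',out)
```

```text
[0.44231328 0.33305009 0.11471847]
```

View pics/v2.png

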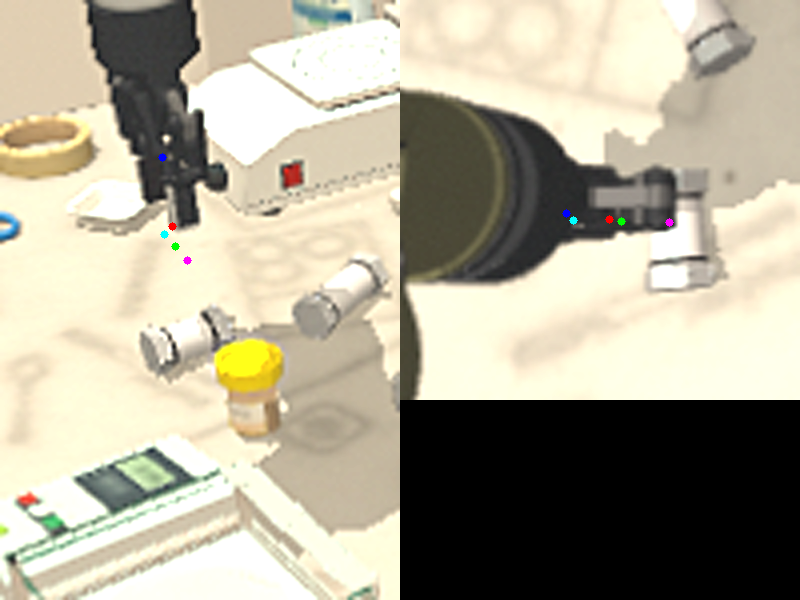

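Run:
```python
from h import *
p=np.array([.1981,.5921,.2267]); e=np.array([.317,.948,0])
for X in (p,p-[0,0,.017],p-[0,0,.004]+e*.0425,p-[0,0,.004]-e*.0425,p+[0,0,.056]): print(X.round(3),proj('side',X).round(1))
s=cv2.imread('pics/side0.png')[60:150,80:140]; g=s.max(2); r=np.where((g<60).any(1))[0]; print('lowest dark row',r.max()+60, np.where(g[r.max()]<60)[0]+80)
for v in range(95,135,3): print(v,np.where(g[v-60]<60)[0].min(initial=99)+80,np.where(g[v-60]<60)[0].max(initial=-1)+80)
o=sensors.get_obs(); print(o['joints'].round(3) if hasattr(o['joints'],'round') else o['joints'])
```

```text
[0.198 0.592 0.227] [120.8 130.6]
[0.198 0.592 0.21 ] [122.2 135.8]
[0.212 0.632 0.223] [123.5 127.1]
[0.185 0.552 0.223] [118.6 136.8]
[0.198 0.592 0.283] [116. 113.]
lowest dark row 130 [113]
95 105 120
98 108 122
101 102 123
104 103 122
107 104 123
110 105 123
113 105 123
116 106 123
119 109 124
122 111 116
125 112 116
128 113 117
131 179 79
134 179 79
[-0.545  0.771 -0.309  1.88   0.417  0.551  0.497]
```

Request:
step_arm(
  xyz=[
    [0, 0, 0],
    [0, 0, 0],
    [0, 0, 0],
    [0, 0, 0],
    [0, 0, 0],
    [0, 0, 0],
  ],
  rotation=[
    [0, 0, 0],
    [0, 0, 0],
    [0, 0, 0],
    [0, 0, 0],
    [0, 0, 0],
    [0, 0, 0],
  ],
  grip=[0, 0, 0, 0, 0, 0],
)

```text
time: 3.53
tcp_pos: [0.4413, 0.3326, 0.113]
eef_rot: [0.09, -3.14, 0.001]
force: [0.8, 0.1, -0.4]
width: -0.0001
grip_force: 0.0
```

Run:
```python
from h import *
o=sensors.get_obs(); p=np.array(o['tcp_pos']); print(p,o['eef_rot'],o['width'],o['force'])
out=np.zeros((600,800,3),np.uint8)
for i,(n,(u,v,w,h)) in enumerate((('side',(185,120,80,100)),('top',(85,240,80,90)))):
    im=viewer.capture(n); cv2.imwrite(f'pics/{n}2.png',im); c=cv2.resize(im[v:v+h,u:u+w],None,fx=5,fy=5,interpolation=2)
    c=cv2.convertScaleAbs(c,alpha=1.6,beta=25)
    for X,col in ((p-[0,0,.017],(0,255,0)),(p+[0.012,0,.005],(255,0,255))):
        q=(proj(n,X)+.5-[u,v])*5; cv2.circle(c,tuple(int(k) for k in q),4,col,-1); print(n,proj(n,X))
    out[:c.shape[0],i*400:i*400+400]=c
cv2.imwrite('pics/v3.png',out)
```

```text
[0.44131226 0.33255151 0.11297363] [ 9.01151383e-02 -3.13969557e+00  6.49684919e-04] -8.872487270454024e-05 [ 0.80017839  0.08241456 -0.41458161]
side [228.27405211 181.89620133]
side [231.08655254 174.3992501 ]
top [140.42978892 290.49357116]
top [136.92237837 283.9642083 ]
```

View pics/v3.png

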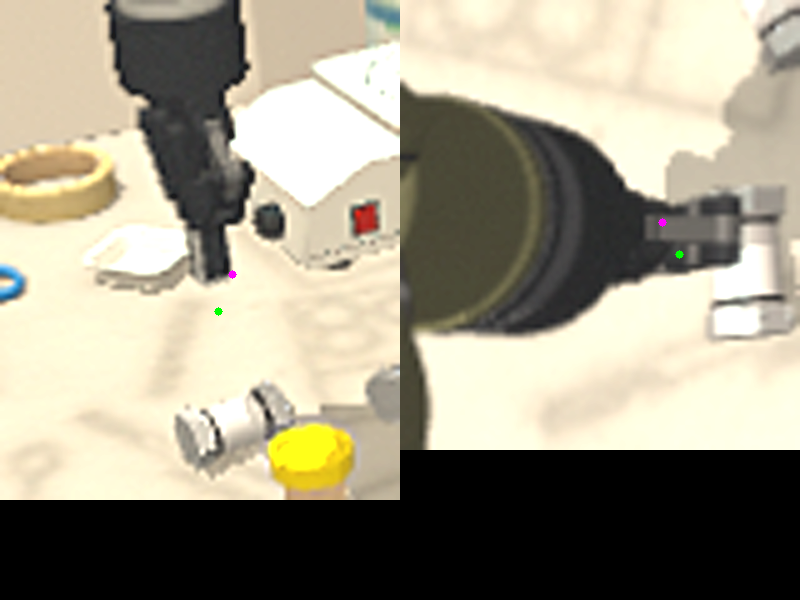

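Request:
step_arm(
  xyz=[
    [0, -0.24, 0],
    [0, 0, 0],
    [0, 0, 0],
    [0, 0, 0],
    [0, 0, 0],
    [0, 0, 0],
    [0, 0, 0.8],
    [0, 0, 0.8],
  ],
  rotation=[
    [0, 0, 0.064],
    [0, 0, 0.064],
    [0, 0, 0],
    [0, 0, 0],
    [0, 0, 0],
    [0, 0, 0],
    [0, 0, 0],
    [0, 0, 0],
  ],
  grip=[1, 1, 1, 1, 1, 1, 1, 1],
)

```text
time: 4.3
tcp_pos: [0.4431, 0.3267, 0.066]
eef_rot: [0.11, 3.137, 0.005]
force: [-0.4, 0.4, -0.2]
width: 0.0857
grip_force: 0.0
```

Request:
step_arm(
  xyz=[
    [0, 0, 0.8],
    [0, 0, 0.6],
    [0, 0, 0.4],
    [0, 0, 0.2],
    [0, 0, 0],
    [0, 0, 0],
  ],
  rotation=[
    [0, 0, 0],
    [0, 0, 0],
    [0, 0, 0],
    [0, 0, 0],
    [0, 0, 0],
    [0, 0, 0],
  ],
  grip=[1, 1, 1, 1, 1, 1],
)

```text
time: 4.8
tcp_pos: [0.4422, 0.3258, 0.0058]
eef_rot: [0.111, 3.139, 0.001]
force: [-0.5, 0.3, 0.2]
width: 0.0858
grip_force: 0.0
```

Request:
step_arm(
  xyz=[
    [0, 0, 0],
    [0, 0, 0],
    [0, 0, 0],
    [0, 0, 0],
    [0, 0, 0],
    [0, 0, 0],
    [0, 0, 0],
  ],
  rotation=[
    [0, 0, 0],
    [0, 0, 0],
    [0, 0, 0],
    [0, 0, 0],
    [0, 0, 0],
    [0, 0, 0],
    [0, 0, 0],
  ],
  grip=[0, 0, 0, 0, 0, 0, 0],
)

```text
time: 5.38
tcp_pos: [0.4424, 0.3261, 0.0064]
eef_rot: [0.11, 3.138, 0.002]
force: [-0.5, 0.7, 6.5]
width: 0.0299
grip_force: 37.0
```

Request:
step_arm(
  xyz=[
    [0, 0, -0.5],
    [0, 0, -1],
    [0, 0, -1],
    [0, 0, -1],
    [0, 0, -0.7],
    [0, 0, 0],
    [0, 0, 0],
    [0, 0, 0],
  ],
  rotation=[
    [0, 0, 0],
    [0, 0, 0.12],
    [0, 0, 0.12],
    [0, 0, 0.12],
    [0, 0, 0.12],
    [0, 0, 0.12],
    [0, 0, 0.12],
    [0, 0, 0.12],
  ],
  grip=[0, 0, 0, 0, 0, 0, 0, 0],
)

```text
time: 6.05
tcp_pos: [0.4419, 0.3253, 0.1321]
eef_rot: [1.39, 2.817, 0.001]
force: [-0.1, -0.8, -0.9]
width: 0.0293
grip_force: 37.4
```

Request:
step_arm(
  xyz=[
    [0, 0, 0],
    [0, 0, 0],
    [0, 0, 0],
    [0, 0, 0],
    [0, 0, 0],
    [0, 0, 0],
  ],
  rotation=[
    [0, 0, 0.12],
    [0, 0, 0.12],
    [0, 0, 0.12],
    [0, 0, 0.12],
    [0, 0, 0.12],
    [0, 0, 0],
  ],
  grip=[0, 0, 0, 0, 0, 0],
)

```text
time: 6.55
tcp_pos: [0.4414, 0.3253, 0.1313]
eef_rot: [2.157, 2.284, -0.001]
force: [0.7, -1.1, -1.3]
width: 0.0295
grip_force: 37.3
```

```bash
python3 go.py .6125 -.2295 .11 2.2
```

```text
t 6.55 [0.4414 0.3253 0.1313] head 3.3 tilt [-0.    -0.001 -1.   ] q7 -0.52 w 0.0295 turn z rad 0.019 units after turn [-18.7    4.99   0.71] F [ 0.7 -1.1 -1.3]
```

Request:
step_arm(
  xyz=[
    [-0.94, 0.25, 0],
    [-0.94, 0.25, 0],
    [-0.94, 0.25, 0],
    [-0.94, 0.25, 0],
    [-0.94, 0.25, 0],
    [-0.94, 0.25, 0],
    [-0.94, 0.25, 0],
    [-0.94, 0.25, 0],
  ],
  rotation=[
    [0, 0, 0.019],
    [0, 0, 0],
    [0, 0, 0],
    [0, 0, 0],
    [0, 0, 0],
    [0, 0, 0],
    [0, 0, 0],
    [0, 0, 0],
  ],
  grip=[0, 0, 0, 0, 0, 0, 0, 0],
)

```text
time: 7.22
tcp_pos: [0.5117, 0.1013, 0.1314]
eef_rot: [-2.171, -2.271, 0.0]
force: [0.2, 0.3, -0.6]
width: 0.0293
grip_force: 37.3
```

Request:
step_arm(
  xyz=[
    [-0.94, 0.25, 0],
    [-0.94, 0.25, 0],
    [-0.94, 0.25, 0],
    [-0.94, 0.25, 0],
    [-0.94, 0.25, 0],
    [-0.94, 0.25, 0],
    [-0.94, 0.25, 0],
    [-0.94, 0.25, 0],
  ],
  rotation=[
    [0, 0, 0],
    [0, 0, 0],
    [0, 0, 0],
    [0, 0, 0],
    [0, 0, 0],
    [0, 0, 0],
    [0, 0, 0],
    [0, 0, 0],
  ],
  grip=[0, 0, 0, 0, 0, 0, 0, 0],
)

```text
time: 7.88
tcp_pos: [0.5807, -0.1219, 0.1313]
eef_rot: [-2.171, -2.27, 0.0]
force: [0.7, 0.1, -1.6]
width: 0.0295
grip_force: 37.3
```

Request:
step_arm(
  xyz=[
    [-0.94, 0.25, 0],
    [-0.94, 0.25, 0],
    [-0.94, 0.25, 0],
    [-0.94, 0.25, 0],
    [0, 0, 0.3],
    [0, 0, 0.3],
    [0, 0, 0],
    [0, 0, 0],
  ],
  rotation=[
    [0, 0, 0],
    [0, 0, 0],
    [0, 0, 0],
    [0, 0, 0],
    [0, 0, 0],
    [0, 0, 0],
    [0, 0, 0],
    [0, 0, 0],
  ],
  grip=[0, 0, 0, 0, 0, 0, 0, 0],
)

```text
time: 8.55
tcp_pos: [0.6145, -0.2296, 0.1123]
eef_rot: [-2.169, -2.267, 0.0]
force: [0.0, -0.0, -0.9]
width: 0.0292
grip_force: 37.4
```

```bash
python3 go.py .6125 -.2295 .08 2.2
python3 - <<'E'
from h import *
o=sensors.get_obs(); p=np.array(o['tcp_pos'])
out=np.zeros((600,800,3),np.uint8); a=np.radians(92.2); e=np.array([np.cos(a),np.sin(a),0])
for i,(n,(u,v,w,h)) in enumerate((('side',(325,200,100,110)),('top',(355,165,100,110)))):
    im=viewer.capture(n); cv2.imwrite(f'pics/{n}3.png',im); c=cv2.resize(im[v:v+h,u:u+w],None,fx=4,fy=4,interpolation=2)
    c=cv2.convertScaleAbs(c,alpha=1.3,beta=15)
    for X,col in ((p+[0,0,.011],(0,255,0)),(p+[0,0,.011]+e*.0325,(255,0,255)),(p+[0,0,.011]-e*.0325,(0,0,255))):
        q=(proj(n,X)+.5-[u,v])*4; cv2.circle(c,tuple(int(k) for k in q),3,col,-1); print(n,proj(n,X))
    out[:c.shape[0],i*400:i*400+400]=c
cv2.imwrite('pics/v4.png',out[:450])
E
```

```text
t 8.55 [ 0.6145 -0.2296  0.1123] head 2.5 tilt [-0.003  0.002 -1.   ] q7 0.29 w 0.0292 turn z rad 0.006 units after turn [ 0.   -0.07  1.08] F [ 0.  -0.  -0.9]
side [385.99801575 251.71703813]
side [377.09565217 244.64696265]
side [395.30917839 259.11541044]
top [413.24770421 210.08410515]
top [397.6988702  210.39391662]
top [428.74417795 209.77818695]
```

View pics/v4.png

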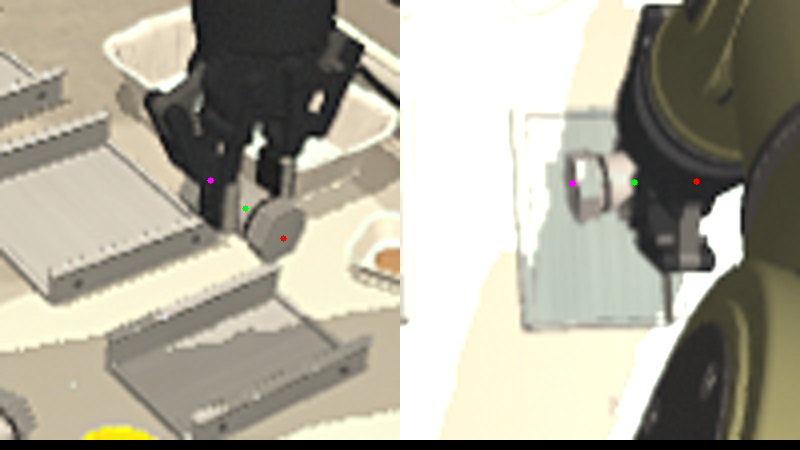

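Request:
step_arm(
  xyz=[
    [-0.08, 0, 0.5],
    [0, 0, 0.8],
    [0, 0, 0.8],
    [0, 0, 0.5],
    [0, 0, 0.3],
    [0, 0, 0],
    [0, 0, 0],
  ],
  rotation=[
    [0, 0, 0],
    [0, 0, 0],
    [0, 0, 0],
    [0, 0, 0],
    [0, 0, 0],
    [0, 0, 0],
    [0, 0, 0],
  ],
  grip=[0, 0, 0, 0, 0, 0, 0],
)

```text
time: 9.23
tcp_pos: [0.616, -0.2339, 0.0267]
eef_rot: [2.175, 2.267, 0.0]
force: [0.3, 0.3, -1.9]
width: 0.0295
grip_force: 37.4
```

Request:
step_arm(
  xyz=[
    [0, 0, 0.1],
    [0, 0, 0.1],
    [0, 0, 0],
  ],
  rotation=[
    [0, 0, 0],
    [0, 0, 0],
    [0, 0, 0],
  ],
  grip=[0, 0, 0],
)

```text
time: 9.48
tcp_pos: [0.6158, -0.2343, 0.0208]
eef_rot: [2.175, 2.266, 0.001]
force: [0.2, 0.1, -1.6]
width: 0.0292
grip_force: 37.4
```

Request:
step_arm(
  xyz=[
    [0, 0, 0.07],
    [0, 0, 0.07],
    [0, 0, 0],
  ],
  rotation=[
    [0, 0, 0],
    [0, 0, 0],
    [0, 0, 0],
  ],
  grip=[0, 0, 0],
)

```text
time: 9.73
tcp_pos: [0.6154, -0.2341, 0.0159]
eef_rot: [-2.175, -2.266, 0.0]
force: [0.0, -0.3, -1.5]
width: 0.0295
grip_force: 37.4
```

Request:
step_arm(
  xyz=[
    [0, 0, 0.08],
    [0, 0, 0],
    [0, 0, 0],
  ],
  rotation=[
    [0, 0, 0],
    [0, 0, 0],
    [0, 0, 0],
  ],
  grip=[0, 0, 0],
)

```text
time: 9.98
tcp_pos: [0.6154, -0.2341, 0.0136]
eef_rot: [-2.175, -2.266, 0.0]
force: [-0.2, 0.6, -1.2]
width: 0.0299
grip_force: 37.4
```

Request:
step_arm(
  xyz=[
    [0, 0, 0.06],
    [0, 0, 0],
    [0, 0, 0],
  ],
  rotation=[
    [0, 0, 0],
    [0, 0, 0],
    [0, 0, 0],
  ],
  grip=[0, 0, 0],
)

```text
time: 10.23
tcp_pos: [0.6155, -0.2341, 0.0119]
eef_rot: [-2.175, -2.266, 0.0]
force: [-0.6, 0.2, -1.0]
width: 0.0291
grip_force: 37.4
```

Request:
step_arm(
  xyz=[
    [0, 0, 0.05],
    [0, 0, 0],
    [0, 0, 0],
  ],
  rotation=[
    [0, 0, 0],
    [0, 0, 0],
    [0, 0, 0],
  ],
  grip=[0, 0, 0],
)

```text
time: 10.48
tcp_pos: [0.6155, -0.2341, 0.0103]
eef_rot: [-2.175, -2.266, 0.0]
force: [-0.1, 0.9, -0.8]
width: 0.0298
grip_force: 37.4
```

Request:
step_arm(
  xyz=[
    [0, 0, 0.05],
    [0, 0, 0],
    [0, 0, 0],
  ],
  rotation=[
    [0, 0, 0],
    [0, 0, 0],
    [0, 0, 0],
  ],
  grip=[0, 0, 0],
)

```text
time: 10.73
tcp_pos: [0.6158, -0.2343, 0.0095]
eef_rot: [2.175, 2.266, 0.0]
force: [-1.4, 0.5, 3.1]
width: 0.0295
grip_force: 37.7
```

Request:
step_arm(
  xyz=[
    [0, 0, 0.04],
    [0, 0, 0],
    [0, 0, 0],
  ],
  rotation=[
    [0, 0, 0],
    [0, 0, 0],
    [0, 0, 0],
  ],
  grip=[0, 0, 0],
)

```text
time: 10.98
tcp_pos: [0.6158, -0.2342, 0.0094]
eef_rot: [2.175, 2.266, 0.0]
force: [-2.9, 1.8, 11.5]
width: 0.029
grip_force: 38.5
```

Request:
step_arm(
  xyz=[
    [0, 0, 0],
    [0, 0, 0],
    [0, 0, 0],
    [0, 0, 0],
    [0, 0, -0.5],
    [0, 0, -1],
    [0, 0, -1],
    [0, 0, -1],
  ],
  rotation=[
    [0, 0, 0],
    [0, 0, 0],
    [0, 0, 0],
    [0, 0, 0],
    [0, 0, 0],
    [0, 0, 0],
    [0, 0, 0],
    [0, 0, 0],
  ],
  grip=[0.4, 0.5, 0.6, 0.6, 0.6, 0.6, 0.6, 0.6],
)

```text
time: 11.65
tcp_pos: [0.6154, -0.2341, 0.1146]
eef_rot: [-2.175, -2.266, 0.0]
force: [0.9, -0.2, 0.2]
width: 0.0512
grip_force: 0.0
```

```bash
python3 - <<'E'
from h import *
im=viewer.capture('side'); cv2.imwrite('pics/side4.png',im); cv2.imwrite('pics/c4.png',cv2.resize(im[240:320,340:430],None,fx=5,fy=5,interpolation=2))
E
echo C; python3 go.py .584 -.4318 .08 50; echo D; python3 go.py .424 -.2358 .08 -64.8
```

```text
C
t 11.70 [ 0.6194 -0.2357  0.1214] head 2.3 tilt [ 0.01  -0.003 -1.   ] q7 0.30 w 0.0514 turn z rad -0.832 units after turn [-3.3  -5.77  1.38] F [ 1.2 -0.7  4.1]
D
t 11.70 [ 0.6194 -0.2357  0.1214] head 2.3 tilt [ 0.01  -0.003 -1.   ] q7 0.30 w 0.0514 turn z rad 1.172 units after turn [-5.9  -2.77  1.38] F [ 1.2 -0.7  4.1]
```

Request:
step_arm(
  xyz=[
    [0, 0, 0],
    [0, 0, 0],
    [0, 0, 0],
    [0, 0, 0],
    [0, 0, 0],
    [0, 0, 0],
    [0, 0, 0],
    [-0.55, -0.96, 0],
  ],
  rotation=[
    [0, 0, -0.119],
    [0, 0, -0.119],
    [0, 0, -0.119],
    [0, 0, -0.119],
    [0, 0, -0.119],
    [0, 0, -0.119],
    [0, 0, -0.118],
    [0, 0, 0],
  ],
  grip=[1, 1, 1, 1, 1, 1, 1, 1],
)

```text
time: 12.37
tcp_pos: [0.6129, -0.2572, 0.114]
eef_rot: [1.05, 2.96, 0.014]
force: [1.5, 3.2, 0.4]
width: 0.0857
grip_force: 0.0
```

Request:
step_arm(
  xyz=[
    [-0.55, -0.96, 0],
    [-0.55, -0.96, 0],
    [-0.55, -0.96, 0],
    [-0.55, -0.96, 0],
    [-0.55, -0.96, 0],
    [0, 0, 0],
    [0, 0, 0],
    [0, 0, 0],
  ],
  rotation=[
    [0, 0, 0],
    [0, 0, 0],
    [0, 0, 0],
    [0, 0, 0],
    [0, 0, 0],
    [0, 0, 0],
    [0, 0, 0],
    [0, 0, 0],
  ],
  grip=[1, 1, 1, 1, 1, 1, 1, 1],
)

```text
time: 13.03
tcp_pos: [0.5806, -0.4295, 0.1132]
eef_rot: [1.074, 2.952, 0.002]
force: [-0.3, 0.9, 0.5]
width: 0.0854
grip_force: 0.0
```

```bash
python3 go.py .582 -.4315 .008 50
```

```text
t 13.03 [ 0.5806 -0.4295  0.1132] head 50.0 tilt [ 0.001  0.001 -1.   ] q7 1.21 w 0.0854 turn z rad 0.000 units after turn [-0.08 -0.02  3.51] F [-0.3  0.9  0.5]
```

Request:
step_arm(
  xyz=[
    [-0.08, 0, 0.7],
    [0, 0, 0.8],
    [0, 0, 0.8],
    [0, 0, 0.6],
    [0, 0, 0.4],
    [0, 0, 0.2],
    [0, 0, 0],
    [0, 0, 0],
  ],
  rotation=[
    [0, 0, 0],
    [0, 0, 0],
    [0, 0, 0],
    [0, 0, 0],
    [0, 0, 0],
    [0, 0, 0],
    [0, 0, 0],
    [0, 0, 0],
  ],
  grip=[1, 1, 1, 1, 1, 1, 1, 1],
)

```text
time: 13.7
tcp_pos: [0.5832, -0.4313, 0.0086]
eef_rot: [1.072, 2.952, 0.0]
force: [-0.3, -0.3, -0.4]
width: 0.0853
grip_force: 0.0
```

Request:
step_arm(
  xyz=[
    [0, 0, 0],
    [0, 0, 0],
    [0, 0, 0],
    [0, 0, 0],
    [0, 0, 0],
    [0, 0, 0],
    [0, 0, 0],
  ],
  rotation=[
    [0, 0, 0],
    [0, 0, 0],
    [0, 0, 0],
    [0, 0, 0],
    [0, 0, 0],
    [0, 0, 0],
    [0, 0, 0],
  ],
  grip=[0, 0, 0, 0, 0, 0, 0],
)

```text
time: 14.28
tcp_pos: [0.5827, -0.432, 0.0086]
eef_rot: [1.074, 2.951, -0.0]
force: [-0.9, -0.2, 4.5]
width: 0.0286
grip_force: 39.8
```

Request:
step_arm(
  xyz=[
    [0, 0, -0.5],
    [0, 0, -1],
    [0, 0, -1],
    [0, 0, -1],
    [0, 0, -0.6],
    [0, 0, 0],
    [0, 0, 0],
    [0, 0, 0],
  ],
  rotation=[
    [0, 0, 0],
    [0, 0, 0.112],
    [0, 0, 0.112],
    [0, 0, 0.112],
    [0, 0, 0.112],
    [0, 0, 0.112],
    [0, 0, 0.112],
    [0, 0, 0.112],
  ],
  grip=[0, 0, 0, 0, 0, 0, 0, 0],
)

```text
time: 14.95
tcp_pos: [0.5821, -0.4315, 0.1319]
eef_rot: [2.127, 2.312, 0.001]
force: [-0.9, 0.2, -1.6]
width: 0.0283
grip_force: 39.7
```

```bash
python3 go.py .641 .1285 .1 5
```

```text
t 14.95 [ 0.5821 -0.4315  0.1319] head 4.8 tilt [ 0.  0. -1.] q7 0.58 w 0.0283 turn z rad -0.004 units after turn [18.42  3.58  1.06] F [-0.9  0.2 -1.6]
```

Request:
step_arm(
  xyz=[
    [0.92, 0.18, 0],
    [0.92, 0.18, 0],
    [0.92, 0.18, 0],
    [0.92, 0.18, 0],
    [0.92, 0.18, 0],
    [0.92, 0.18, 0],
    [0.92, 0.18, 0],
    [0.92, 0.18, 0],
  ],
  rotation=[
    [0, 0, 0],
    [0, 0, 0],
    [0, 0, 0],
    [0, 0, 0],
    [0, 0, 0],
    [0, 0, 0],
    [0, 0, 0],
    [0, 0, 0],
  ],
  grip=[0, 0, 0, 0, 0, 0, 0, 0],
)

```text
time: 15.62
tcp_pos: [0.6053, -0.2064, 0.1313]
eef_rot: [-2.12, -2.318, -0.0]
force: [-0.1, 0.4, -1.1]
width: 0.0287
grip_force: 39.7
```

Request:
step_arm(
  xyz=[
    [0.92, 0.18, 0],
    [0.92, 0.18, 0],
    [0.92, 0.18, 0],
    [0.92, 0.18, 0],
    [0.92, 0.18, 0],
    [0.92, 0.18, 0],
    [0.92, 0.18, 0],
    [0.92, 0.18, 0],
  ],
  rotation=[
    [0, 0, 0],
    [0, 0, 0],
    [0, 0, 0],
    [0, 0, 0],
    [0, 0, 0],
    [0, 0, 0],
    [0, 0, 0],
    [0, 0, 0],
  ],
  grip=[0, 0, 0, 0, 0, 0, 0, 0],
)

```text
time: 16.28
tcp_pos: [0.6287, 0.0174, 0.1312]
eef_rot: [-2.12, -2.318, -0.0]
force: [0.1, 0.6, -1.7]
width: 0.0283
grip_force: 39.7
```

Request:
step_arm(
  xyz=[
    [0.92, 0.18, 0],
    [0.92, 0.18, 0],
    [0.92, 0.18, 0],
    [0.92, 0.18, 0],
    [0, 0, 0.6],
    [0, 0, 0.6],
    [0, 0, 0],
    [0, 0, 0],
  ],
  rotation=[
    [0, 0, 0],
    [0, 0, 0],
    [0, 0, 0],
    [0, 0, 0],
    [0, 0, 0],
    [0, 0, 0],
    [0, 0, 0],
    [0, 0, 0],
  ],
  grip=[0, 0, 0, 0, 0, 0, 0, 0],
)

```text
time: 16.95
tcp_pos: [0.6396, 0.1272, 0.0943]
eef_rot: [-2.12, -2.317, 0.004]
force: [0.1, 0.3, -1.0]
width: 0.0285
grip_force: 39.7
```

```bash
cat > prof.py <<'E'
import sys
from h import *
# profile of brightness along the predicted axis of the held vial: s in mm from the TCP along tool x
def prof(pics,p,R,L,dz=.011,rng=(15,75)):
    for n,im in pics:
        for sg in (-1,1):
            v=[]
            for s in range(rng[0],rng[1],2):
                X=p+[0,0,dz]+sg*s/1000*R[:,0]; u=proj(n,X)
                v.append(int(cv2.getRectSubPix(im,(1,1),(float(u[0]),float(u[1]))).mean()))
            print(n,'x'+('-' if sg<0 else '+'),'from',rng[0],'step2 half-length',L/2,v)
if __name__=='__main__':
    o=sensors.get_obs(); R=cv2.Rodrigues(np.array(o['eef_rot']))[0]; p=np.array(o['tcp_pos']); k=sys.argv[2]
    pics=[(n,viewer.capture(n)) for n in('side','top')]
    for n,im in pics: cv2.imwrite(f'pics/{n}_{k}.png',im)
    prof(pics,p,R,float(sys.argv[1]))
E
python3 go.py .641 .1285 .02 5; python3 prof.py 90 C
python3 - <<'E'
from prof import *
print('B ref'); p=np.array([.6145,-.2296,.1123]); R=cv2.Rodrigues(np.array([-2.169,-2.267,0]))[0]
prof([(n,cv2.imread(f'pics/{n}3.png')) for n in('side','top')],p,R,65,rng=(9,60))
E
```

```text
t 16.95 [0.6396 0.1272 0.0943] head 5.1 tilt [-0.003 -0.001 -1.   ] q7 -0.18 w 0.0285 turn z rad 0.002 units after turn [0.04 0.05 2.48] F [ 0.1  0.3 -1. ]
side x- from 15 step2 half-length 45.0 [95, 94, 86, 86, 88, 87, 83, 80, 81, 81, 81, 82, 82, 82, 82, 81, 81, 81, 80, 79, 85, 94, 106, 117, 122, 120, 119, 117, 115, 115]
side x+ from 15 step2 half-length 45.0 [82, 85, 86, 86, 77, 60, 42, 34, 25, 18, 18, 19, 19, 19, 18, 14, 12, 17, 35, 46, 45, 37, 30, 34, 32, 25, 25, 24, 26, 26]
top x- from 15 step2 half-length 45.0 [154, 153, 153, 153, 135, 90, 75, 102, 124, 127, 126, 127, 122, 95, 76, 104, 119, 121, 112, 115, 123, 128, 120, 106, 100, 100, 99, 99, 98, 99]
top x+ from 15 step2 half-length 45.0 [42, 43, 43, 44, 44, 44, 44, 45, 44, 45, 44, 45, 45, 46, 46, 46, 47, 47, 47, 47, 47, 47, 47, 47, 48, 48, 48, 48, 49, 49]
B ref
side x- from 9 step2 half-length 32.5 [84, 102, 96, 95, 97, 97, 92, 86, 85, 85, 84, 83, 83, 82, 80, 81, 95, 134, 165, 172, 172, 171, 171, 171, 170, 170]
side x+ from 9 step2 half-length 32.5 [80, 85, 88, 84, 64, 46, 29, 22, 20, 20, 19, 22, 23, 24, 25, 23, 23, 23, 24, 23, 21, 21, 20, 17, 20, 22]
top x- from 9 step2 half-length 32.5 [19, 19, 18, 17, 17, 18, 18, 19, 18, 17, 18, 19, 18, 17, 18, 18, 20, 21, 22, 22, 22, 21, 20, 20, 21, 22]
top x+ from 9 step2 half-length 32.5 [166, 157, 102, 61, 109, 138, 141, 141, 141, 140, 126, 90, 70, 82, 113, 137, 139, 140, 146, 169, 200, 199, 194, 191, 201, 200]
```

Run:
```python
from h import *
for nm,p,a,L in (('B',[.6145,-.2296,.1233],92.5,.065),('C',[.6396,.1272,.1053],95.1,.09)):
    d=np.array([np.cos(np.radians(a)),np.sin(np.radians(a)),0]); p=np.array(p)
    for n in('side','top'):
        c,R,t=P(n); C=-R.T@t
        for sg in(-1,1):
            X=p+sg*d*L/2; v=X-C; v/=np.linalg.norm(v); da=v@d; dp=np.sqrt(1-da*da); print(nm,n,'end',sg,'cam',C.round(3),'da/dp %.3f'%(da/dp),'r18 shift mm %.1f'%(18*da/dp))
```

```text
B side end -1 cam [ 0.102 -0.863  0.713] da/dp 0.724 r18 shift mm 13.0
B side end 1 cam [ 0.102 -0.863  0.713] da/dp 0.805 r18 shift mm 14.5
B top end -1 cam [ 0.396 -0.024  1.064] da/dp -0.256 r18 shift mm -4.6
B top end 1 cam [ 0.396 -0.024  1.064] da/dp -0.189 r18 shift mm -3.4
C side end -1 cam [ 0.102 -0.863  0.713] da/dp 1.027 r18 shift mm 18.5
C side end 1 cam [ 0.102 -0.863  0.713] da/dp 1.130 r18 shift mm 20.3
C top end -1 cam [ 0.396 -0.024  1.064] da/dp 0.085 r18 shift mm 1.5
C top end 1 cam [ 0.396 -0.024  1.064] da/dp 0.176 r18 shift mm 3.2
```

Request:
step_arm(
  xyz=[
    [0, 0, 0.6],
    [0, 0, 0.8],
    [0, 0, 0.6],
    [0, 0, 0.4],
    [0, 0, 0.2],
    [0, 0, 0],
    [0, 0, 0],
  ],
  rotation=[
    [0, 0, 0],
    [0, 0, 0],
    [0, 0, 0],
    [0, 0, 0],
    [0, 0, 0],
    [0, 0, 0],
    [0, 0, 0],
  ],
  grip=[0, 0, 0, 0, 0, 0, 0],
)

```text
time: 17.63
tcp_pos: [0.6415, 0.1277, 0.0177]
eef_rot: [2.12, 2.317, 0.002]
force: [-0.3, -0.3, -1.3]
width: 0.0284
grip_force: 39.7
```

Request:
step_arm(
  xyz=[
    [0, 0, 0.1],
    [0, 0, 0.07],
    [0, 0, 0],
  ],
  rotation=[
    [0, 0, 0],
    [0, 0, 0],
    [0, 0, 0],
  ],
  grip=[0, 0, 0],
)

```text
time: 17.88
tcp_pos: [0.6409, 0.1278, 0.012]
eef_rot: [2.12, 2.318, 0.001]
force: [0.0, 0.1, -1.6]
width: 0.0284
grip_force: 39.7
```

Request:
step_arm(
  xyz=[
    [0, 0, 0.07],
    [0, 0, 0],
    [0, 0, 0],
  ],
  rotation=[
    [0, 0, 0],
    [0, 0, 0],
    [0, 0, 0],
  ],
  grip=[0, 0, 0],
)

```text
time: 18.13
tcp_pos: [0.6412, 0.1278, 0.0099]
eef_rot: [2.12, 2.318, 0.001]
force: [1.0, 0.6, -0.7]
width: 0.0288
grip_force: 39.8
```

Request:
step_arm(
  xyz=[
    [0, 0, 0.05],
    [0, 0, 0],
    [0, 0, 0],
  ],
  rotation=[
    [0, 0, 0],
    [0, 0, 0],
    [0, 0, 0],
  ],
  grip=[0, 0, 0],
)

```text
time: 18.38
tcp_pos: [0.6412, 0.1278, 0.0098]
eef_rot: [2.12, 2.318, 0.001]
force: [-1.5, -0.3, 10.8]
width: 0.0285
grip_force: 40.9
```

Request:
step_arm(
  xyz=[
    [0, 0, 0],
    [0, 0, 0],
    [0, 0, 0],
    [0, 0, 0],
    [0, 0, -0.5],
    [0, 0, -1],
    [0, 0, -1],
    [0, 0, -1],
  ],
  rotation=[
    [0, 0, 0],
    [0, 0, 0],
    [0, 0, 0],
    [0, 0, 0],
    [0, 0, 0],
    [0, 0, 0],
    [0, 0, 0],
    [0, 0, 0],
  ],
  grip=[0.4, 0.5, 0.55, 0.55, 0.55, 0.55, 0.55, 0.55],
)

```text
time: 19.05
tcp_pos: [0.6405, 0.1276, 0.1149]
eef_rot: [-2.12, -2.318, 0.0]
force: [0.8, -1.1, 0.7]
width: 0.0471
grip_force: 0.0
```

Request:
step_arm(
  xyz=[
    [0, 0, -0.3],
    [0, 0, 0],
    [0, 0, 0],
    [0, 0, 0],
    [0, 0, 0],
    [0, 0, 0],
    [0, 0, 0],
    [0, 0, 0],
  ],
  rotation=[
    [0, 0, 0.12],
    [0, 0, 0.12],
    [0, 0, 0.12],
    [0, 0, 0.12],
    [0, 0, 0.12],
    [0, 0, 0.12],
    [0, 0, 0.12],
    [0, 0, 0.12],
  ],
  grip=[1, 1, 1, 1, 1, 1, 1, 1],
)

```text
time: 19.72
tcp_pos: [0.6408, 0.128, 0.1232]
eef_rot: [-2.954, -1.068, -0.002]
force: [-0.5, 0.2, -0.4]
width: 0.0851
grip_force: 0.0
```

```bash
python3 go.py .5795 .3373 .10 -53.5
```

```text
t 19.72 [0.6408 0.128  0.1232] head -50.2 tilt [ 0.001  0.001 -1.   ] q7 -0.88 w 0.0851 turn z rad 0.057 units after turn [ 2.51 -6.82  0.77] F [-0.5  0.2 -0.4]
```

Request:
step_arm(
  xyz=[
    [0.36, -0.97, 0],
    [0.36, -0.97, 0],
    [0.36, -0.97, 0],
    [0.36, -0.97, 0],
    [0.36, -0.97, 0],
    [0.36, -0.97, 0],
    [0.36, -0.97, 0],
    [0, 0, 0],
  ],
  rotation=[
    [0, 0, 0.057],
    [0, 0, 0],
    [0, 0, 0],
    [0, 0, 0],
    [0, 0, 0],
    [0, 0, 0],
    [0, 0, 0],
    [0, 0, 0],
  ],
  grip=[1, 1, 1, 1, 1, 1, 1, 1],
)

```text
time: 20.38
tcp_pos: [0.5731, 0.3463, 0.1225]
eef_rot: [-2.967, -1.006, 0.0]
force: [-0.5, 2.0, 0.1]
width: 0.0855
grip_force: 0.0
```

Request:
step_arm(
  xyz=[
    [0, 0, 0.7],
    [0, 0, 0],
    [0, 0, 0],
  ],
  rotation=[
    [0, 0, 0],
    [0, 0, 0],
    [0, 0, 0],
  ],
  grip=[1, 1, 1],
)

```text
time: 20.63
tcp_pos: [0.5766, 0.3349, 0.1009]
eef_rot: [2.981, 0.992, -0.004]
force: [0.4, 0.7, -0.2]
width: 0.0854
grip_force: 0.0
```

```bash
python3 go.py .5795 .3373 .006 -53.5
```

```text
t 20.63 [0.5766 0.3349 0.1009] head -53.2 tilt [-0.002 -0.001 -1.   ] q7 -1.20 w 0.0854 turn z rad 0.005 units after turn [ 0.13 -0.01  3.16] F [ 0.4  0.7 -0.2]
```

Request:
step_arm(
  xyz=[
    [0.08, 0, 0.6],
    [0, 0, 0.8],
    [0, 0, 0.7],
    [0, 0, 0.6],
    [0, 0, 0.3],
    [0, 0, 0.16],
    [0, 0, 0],
    [0, 0, 0],
  ],
  rotation=[
    [0, 0, 0],
    [0, 0, 0],
    [0, 0, 0],
    [0, 0, 0],
    [0, 0, 0],
    [0, 0, 0],
    [0, 0, 0],
    [0, 0, 0],
  ],
  grip=[1, 1, 1, 1, 1, 1, 1, 1],
)

```text
time: 21.3
tcp_pos: [0.5804, 0.337, 0.0075]
eef_rot: [-2.981, -0.992, -0.003]
force: [-0.2, -0.2, 0.8]
width: 0.0856
grip_force: 0.0
```

Request:
step_arm(
  xyz=[
    [0, 0, 0],
    [0, 0, 0],
    [0, 0, 0],
    [0, 0, 0],
    [0, 0, 0],
    [0, 0, 0],
    [0, 0, 0],
  ],
  rotation=[
    [0, 0, 0],
    [0, 0, 0],
    [0, 0, 0],
    [0, 0, 0],
    [0, 0, 0],
    [0, 0, 0],
    [0, 0, 0],
  ],
  grip=[0, 0, 0, 0, 0, 0, 0],
)

```text
time: 21.88
tcp_pos: [0.5796, 0.3373, 0.007]
eef_rot: [-2.98, -0.992, -0.001]
force: [-1.4, 0.5, 5.9]
width: 0.0286
grip_force: 39.0
```

Request:
step_arm(
  xyz=[
    [0, 0, -0.5],
    [0, 0, -1],
    [0, 0, -1],
    [0, 0, -1],
    [0, 0, -0.6],
    [0, 0, 0],
    [0, 0, 0],
    [0, 0, 0],
  ],
  rotation=[
    [0, 0, 0],
    [0, 0, -0.12],
    [0, 0, -0.12],
    [0, 0, -0.12],
    [0, 0, -0.12],
    [0, 0, -0.12],
    [0, 0, -0.12],
    [0, 0, -0.12],
  ],
  grip=[0, 0, 0, 0, 0, 0, 0, 0],
)

```text
time: 22.55
tcp_pos: [0.5795, 0.3366, 0.1304]
eef_rot: [2.31, 2.128, 0.001]
force: [-0.3, -0.7, -2.2]
width: 0.0283
grip_force: 39.6
```

Request:
step_arm(
  xyz=[
    [0, 0, 0],
    [0, 0, 0],
    [0, 0, 0],
  ],
  rotation=[
    [0, 0, -0.12],
    [0, 0, -0.06],
    [0, 0, 0],
  ],
  grip=[0, 0, 0],
)

```text
time: 22.8
tcp_pos: [0.5794, 0.3362, 0.1297]
eef_rot: [2.116, 2.322, -0.001]
force: [-0.3, 0.7, -1.7]
width: 0.0288
grip_force: 39.6
```

```bash
python3 go.py .584 .1255 .095 5
```

```text
t 22.80 [0.5794 0.3362 0.1297] head 5.3 tilt [-0. -0. -1.] q7 -0.46 w 0.0288 turn z rad 0.006 units after turn [-7.01 -0.46  1.16] F [-0.3  0.7 -1.7]
```

Request:
step_arm(
  xyz=[
    [-0.88, -0.06, 0],
    [-0.88, -0.06, 0],
    [-0.88, -0.06, 0],
    [-0.88, -0.06, 0],
    [-0.88, -0.06, 0],
    [-0.88, -0.06, 0],
    [-0.88, -0.06, 0],
    [-0.88, -0.06, 0],
  ],
  rotation=[
    [0, 0, 0.006],
    [0, 0, 0],
    [0, 0, 0],
    [0, 0, 0],
    [0, 0, 0],
    [0, 0, 0],
    [0, 0, 0],
    [0, 0, 0],
  ],
  grip=[0, 0, 0, 0, 0, 0, 0, 0],
)

```text
time: 23.47
tcp_pos: [0.5832, 0.1237, 0.1296]
eef_rot: [2.126, 2.312, -0.001]
force: [0.3, 0.2, -1.7]
width: 0.0286
grip_force: 39.5
```

Request:
step_arm(
  xyz=[
    [0, 0, 0.6],
    [0, 0, 0.6],
    [0, 0, 0],
    [0, 0, 0],
    [0, 0, 0],
  ],
  rotation=[
    [0, 0, 0],
    [0, 0, 0],
    [0, 0, 0],
    [0, 0, 0],
    [0, 0, 0],
  ],
  grip=[0, 0, 0, 0, 0],
)

```text
time: 23.88
tcp_pos: [0.5838, 0.1258, 0.0941]
eef_rot: [2.124, 2.314, 0.001]
force: [0.5, -0.2, -1.0]
width: 0.0287
grip_force: 39.4
```

```bash
python3 go.py .5835 .1255 .02 5; python3 prof.py 90 A
```

```text
t 23.88 [0.5838 0.1258 0.0941] head 4.9 tilt [ 0.001  0.    -1.   ] q7 -0.20 w 0.0287 turn z rad -0.001 units after turn [-0.01 -0.01  2.47] F [ 0.5 -0.2 -1. ]
side x- from 15 step2 half-length 45.0 [84, 73, 73, 81, 84, 85, 87, 85, 81, 80, 80, 81, 81, 81, 81, 81, 82, 83, 83, 83, 83, 84, 82, 82, 81, 83, 84, 81, 83, 89]
side x+ from 15 step2 half-length 45.0 [82, 70, 77, 84, 83, 77, 71, 59, 46, 33, 28, 22, 18, 18, 18, 17, 17, 17, 18, 18, 18, 16, 15, 16, 17, 18, 17, 17, 18, 17]
top x- from 15 step2 half-length 45.0 [155, 158, 158, 157, 157, 157, 157, 157, 151, 109, 59, 104, 125, 125, 126, 127, 129, 104, 75, 94, 122, 130, 129, 121, 108, 104, 108, 110, 111, 112]
top x+ from 15 step2 half-length 45.0 [36, 37, 39, 40, 41, 42, 43, 43, 43, 43, 42, 41, 41, 41, 41, 40, 41, 41, 41, 41, 41, 41, 41, 42, 42, 42, 42, 42, 42, 42]
```

Request:
step_arm(
  xyz=[
    [0.17, 0, 0.5],
    [0, 0, 0.8],
    [0, 0, 0.6],
    [0, 0, 0.4],
    [0, 0, 0.27],
    [0, 0, 0],
    [0, 0, 0],
  ],
  rotation=[
    [0, 0, 0],
    [0, 0, 0],
    [0, 0, 0],
    [0, 0, 0],
    [0, 0, 0],
    [0, 0, 0],
    [0, 0, 0],
  ],
  grip=[0, 0, 0, 0, 0, 0, 0],
)

```text
time: 24.57
tcp_pos: [0.5833, 0.1305, 0.0166]
eef_rot: [2.124, 2.315, 0.001]
force: [0.4, 0.4, -0.8]
width: 0.0282
grip_force: 39.4
```

Request:
step_arm(
  xyz=[
    [0, 0, 0.1],
    [0, 0, 0.07],
    [0, 0, 0],
  ],
  rotation=[
    [0, 0, 0],
    [0, 0, 0],
    [0, 0, 0],
  ],
  grip=[0, 0, 0],
)

```text
time: 24.82
tcp_pos: [0.5831, 0.1304, 0.0114]
eef_rot: [2.124, 2.315, 0.001]
force: [-0.6, 0.9, -1.3]
width: 0.0285
grip_force: 39.4
```

Request:
step_arm(
  xyz=[
    [0, 0, 0.07],
    [0, 0, 0],
    [0, 0, 0],
  ],
  rotation=[
    [0, 0, 0],
    [0, 0, 0],
    [0, 0, 0],
  ],
  grip=[0, 0, 0],
)

```text
time: 25.07
tcp_pos: [0.5834, 0.1305, 0.01]
eef_rot: [2.124, 2.314, 0.002]
force: [-0.4, 0.5, 5.2]
width: 0.0288
grip_force: 40.1
```

Request:
step_arm(
  xyz=[
    [0, 0, 0.04],
    [0, 0, 0],
    [0, 0, 0],
  ],
  rotation=[
    [0, 0, 0],
    [0, 0, 0],
    [0, 0, 0],
  ],
  grip=[0, 0, 0],
)

```text
time: 25.32
tcp_pos: [0.5834, 0.1305, 0.0099]
eef_rot: [2.124, 2.314, 0.002]
force: [-3.4, 0.2, 14.5]
width: 0.0282
grip_force: 41.1
```

Request:
step_arm(
  xyz=[
    [0, 0, 0],
    [0, 0, 0],
    [0, 0, 0],
    [0, 0, 0],
    [0, 0, -0.5],
    [0, 0, -1],
    [0, 0, -1],
    [0, 0, -1],
  ],
  rotation=[
    [0, 0, 0],
    [0, 0, 0],
    [0, 0, 0],
    [0, 0, 0],
    [0, 0, 0],
    [0, 0, 0],
    [0, 0, 0],
    [0, 0, 0],
  ],
  grip=[0.4, 0.45, 0.48, 0.48, 0.48, 0.48, 0.48, 0.48],
)

```text
time: 25.98
tcp_pos: [0.5824, 0.1302, 0.1134]
eef_rot: [-2.123, -2.314, 0.002]
force: [0.4, -0.2, 0.5]
width: 0.0406
grip_force: 0.0
```

Request:
step_arm(
  xyz=[
    [0, 0, -0.3],
    [0, 0, 0],
    [0, 0, 0],
    [0, 0, 0],
    [0, 0, 0],
    [0, 0, 0],
    [0, 0, 0],
    [0, 0, 0],
  ],
  rotation=[
    [0, 0, 0.122],
    [0, 0, 0.122],
    [0, 0, 0.122],
    [0, 0, 0.122],
    [0, 0, 0.122],
    [0, 0, 0.122],
    [0, 0, 0.122],
    [0, 0, 0.122],
  ],
  grip=[1, 1, 1, 1, 1, 1, 1, 1],
)

```text
time: 26.65
tcp_pos: [0.5827, 0.1305, 0.1215]
eef_rot: [-2.964, -1.04, 0.0]
force: [-0.0, -0.2, -0.6]
width: 0.0852
grip_force: 0.0
```

Request:
step_arm(
  xyz=[
    [0, 0, 0],
    [0, 0, 0],
    [0, 0, 0],
  ],
  rotation=[
    [0, 0, 0.122],
    [0, 0, 0.12],
    [0, 0, 0],
  ],
  grip=[0.8, 0.8, 0.8],
)

```text
time: 26.9
tcp_pos: [0.5826, 0.1306, 0.1214]
eef_rot: [3.067, 0.68, -0.001]
force: [-0.6, 0.1, -0.3]
width: 0.0682
grip_force: 0.0
```

```bash
python3 go.py .424 -.2358 .12 -64.8
```

```text
t 26.90 [0.5826 0.1306 0.1214] head -65.0 tilt [-0.001 -0.001 -1.   ] q7 -1.03 w 0.0682 turn z rad -0.004 units after turn [-9.99  8.8   0.05] F [-0.6  0.1 -0.3]
```

Request:
step_arm(
  xyz=[
    [-0.91, 0.8, 0],
    [-0.91, 0.8, 0],
    [-0.91, 0.8, 0],
    [-0.91, 0.8, 0],
    [-0.91, 0.8, 0],
    [-0.91, 0.8, 0],
    [-0.91, 0.8, 0],
    [-0.91, 0.8, 0],
  ],
  rotation=[
    [0, 0, 0],
    [0, 0, 0],
    [0, 0, 0],
    [0, 0, 0],
    [0, 0, 0],
    [0, 0, 0],
    [0, 0, 0],
    [0, 0, 0],
  ],
  grip=[0.8, 0.8, 0.8, 0.8, 0.8, 0.8, 0.8, 0.8],
)

```text
time: 27.57
tcp_pos: [0.4661, -0.1376, 0.1218]
eef_rot: [-3.065, -0.69, -0.001]
force: [-0.1, 0.2, 0.6]
width: 0.0682
grip_force: 0.0
```

Request:
step_arm(
  xyz=[
    [-0.91, 0.8, 0],
    [-0.91, 0.8, 0],
    [-0.91, 0.8, 0],
    [0, 0, 0.6],
    [0, 0, 0],
    [0, 0, 0],
    [0, 0, 0],
  ],
  rotation=[
    [0, 0, 0],
    [0, 0, 0],
    [0, 0, 0],
    [0, 0, 0],
    [0, 0, 0],
    [0, 0, 0],
    [0, 0, 0],
  ],
  grip=[0.8, 0.8, 0.8, 0.8, 0.8, 0.8, 0.8],
)

```text
time: 28.15
tcp_pos: [0.4239, -0.2349, 0.104]
eef_rot: [-3.064, -0.689, -0.001]
force: [-0.2, 0.1, -0.6]
width: 0.0683
grip_force: 0.0
```

```bash
python3 go.py .424 -.2358 .0085 -64.8
```

```text
t 28.15 [ 0.4239 -0.2349  0.104 ] head -64.7 tilt [ 0.     0.001 -1.   ] q7 -0.41 w 0.0683 turn z rad 0.003 units after turn [-0.01  0.03  3.18] F [-0.2  0.1 -0.6]
```

Request:
step_arm(
  xyz=[
    [0, 0.03, 0.7],
    [0, 0, 0.8],
    [0, 0, 0.7],
    [0, 0, 0.5],
    [0, 0, 0.3],
    [0, 0, 0.16],
    [0, 0, 0],
    [0, 0, 0],
  ],
  rotation=[
    [0, 0, 0],
    [0, 0, 0],
    [0, 0, 0],
    [0, 0, 0],
    [0, 0, 0],
    [0, 0, 0],
    [0, 0, 0],
    [0, 0, 0],
  ],
  grip=[0.8, 0.8, 0.8, 0.8, 0.8, 0.8, 0.8, 0.8],
)

```text
time: 28.82
tcp_pos: [0.4242, -0.2368, 0.0095]
eef_rot: [3.066, 0.685, 0.001]
force: [-0.3, -0.0, 0.5]
width: 0.0682
grip_force: 0.0
```

Request:
step_arm(
  xyz=[
    [0, 0, 0],
    [0, 0, 0],
    [0, 0, 0],
    [0, 0, 0],
    [0, 0, 0],
    [0, 0, 0],
    [0, 0, 0],
  ],
  rotation=[
    [0, 0, 0],
    [0, 0, 0],
    [0, 0, 0],
    [0, 0, 0],
    [0, 0, 0],
    [0, 0, 0],
    [0, 0, 0],
  ],
  grip=[0, 0, 0, 0, 0, 0, 0],
)

```text
time: 29.4
tcp_pos: [0.4238, -0.2369, 0.0098]
eef_rot: [3.066, 0.684, 0.001]
force: [-1.4, 1.0, 6.4]
width: 0.0282
grip_force: 39.1
```

Request:
step_arm(
  xyz=[
    [0, 0, -0.5],
    [0, 0, -1],
    [0, 0, -1],
    [0, 0, -1],
    [0, 0, -0.6],
    [0, 0, 0],
    [0, 0, 0],
    [0, 0, 0],
  ],
  rotation=[
    [0, 0, 0],
    [0, 0, 0],
    [0, 0, 0],
    [0, 0, -0.114],
    [0, 0, -0.114],
    [0, 0, -0.114],
    [0, 0, -0.114],
    [0, 0, -0.114],
  ],
  grip=[0, 0, 0, 0, 0, 0, 0, 0],
)

```text
time: 30.07
tcp_pos: [0.4236, -0.237, 0.1327]
eef_rot: [2.745, 1.526, 0.001]
force: [-0.8, 0.2, -0.9]
width: 0.0283
grip_force: 40.2
```

Request:
step_arm(
  xyz=[
    [0, 0, 0],
    [0, 0, 0],
    [0, 0, 0],
    [0, 0, 0],
    [0, 0, 0],
    [0, 0, 0],
  ],
  rotation=[
    [0, 0, -0.114],
    [0, 0, -0.114],
    [0, 0, -0.114],
    [0, 0, -0.114],
    [0, 0, -0.114],
    [0, 0, 0],
  ],
  grip=[0, 0, 0, 0, 0, 0],
)

```text
time: 30.57
tcp_pos: [0.4232, -0.2371, 0.1321]
eef_rot: [-2.21, -2.233, -0.0]
force: [0.4, -0.1, -1.9]
width: 0.0285
grip_force: 40.2
```

```bash
python3 go.py .6125 -.0543 .095 0.7
```

```text
t 30.57 [ 0.4232 -0.2371  0.1321] head 0.6 tilt [-0.  0. -1.] q7 0.26 w 0.0285 turn z rad -0.002 units after turn [6.02 6.38 1.24] F [ 0.4 -0.1 -1.9]
```

Request:
step_arm(
  xyz=[
    [0.86, 0.91, 0],
    [0.86, 0.91, 0],
    [0.86, 0.91, 0],
    [0.86, 0.91, 0],
    [0.86, 0.91, 0],
    [0.86, 0.91, 0],
    [0.86, 0.91, 0],
    [0, 0, 0],
  ],
  rotation=[
    [0, 0, 0],
    [0, 0, 0],
    [0, 0, 0],
    [0, 0, 0],
    [0, 0, 0],
    [0, 0, 0],
    [0, 0, 0],
    [0, 0, 0],
  ],
  grip=[0, 0, 0, 0, 0, 0, 0, 0],
)

```text
time: 31.23
tcp_pos: [0.6197, -0.0446, 0.1324]
eef_rot: [2.204, 2.238, 0.018]
force: [1.2, 2.4, -1.2]
width: 0.0287
grip_force: 40.2
```

Request:
step_arm(
  xyz=[
    [0, 0, 0.6],
    [0, 0, 0.6],
    [0, 0, 0],
    [0, 0, 0],
    [0, 0, 0],
  ],
  rotation=[
    [0, 0, 0],
    [0, 0, 0],
    [0, 0, 0],
    [0, 0, 0],
    [0, 0, 0],
  ],
  grip=[0, 0, 0, 0, 0],
)

```text
time: 31.65
tcp_pos: [0.6134, -0.0551, 0.0967]
eef_rot: [2.214, 2.228, 0.001]
force: [0.2, 0.7, -0.4]
width: 0.0284
grip_force: 40.2
```

```bash
python3 go.py .6125 -.0543 .02 0.7; sed -i 's/rng=(15,75)/rng=(23,85)/' prof.py; python3 prof.py 115 D
```

```text
t 31.65 [ 0.6134 -0.0551  0.0967] head 0.4 tilt [ 0.001 -0.    -1.   ] q7 -0.04 w 0.0284 turn z rad -0.006 units after turn [ 0.03 -0.03  2.56] F [ 0.2  0.7 -0.4]
side x- from 23 step2 half-length 57.5 [121, 100, 63, 58, 75, 86, 85, 86, 88, 88, 86, 83, 83, 84, 84, 84, 84, 84, 85, 84, 83, 82, 81, 83, 89, 107, 131, 141, 141, 141, 140]
side x+ from 23 step2 half-length 57.5 [82, 74, 57, 39, 27, 23, 19, 20, 22, 20, 18, 18, 21, 21, 21, 21, 21, 22, 22, 22, 21, 22, 22, 22, 22, 22, 22, 22, 22, 22, 18]
top x- from 23 step2 half-length 57.5 [62, 62, 62, 62, 62, 62, 62, 62, 62, 63, 63, 63, 62, 63, 63, 63, 63, 63, 63, 63, 64, 64, 64, 64, 65, 65, 65, 65, 66, 66, 66]
top x+ from 23 step2 half-length 57.5 [61, 61, 61, 61, 59, 59, 58, 56, 54, 51, 48, 46, 44, 42, 49, 91, 154, 184, 174, 152, 142, 183, 181, 168, 147, 158, 163, 164, 163, 163, 163]
```

Request:
step_arm(
  xyz=[
    [0.04, 0, 0.5],
    [0, 0, 0.8],
    [0, 0, 0.6],
    [0, 0, 0.4],
    [0, 0, 0.33],
    [0, 0, 0],
    [0, 0, 0],
  ],
  rotation=[
    [0, 0, 0],
    [0, 0, 0],
    [0, 0, 0],
    [0, 0, 0],
    [0, 0, 0],
    [0, 0, 0],
    [0, 0, 0],
  ],
  grip=[0, 0, 0, 0, 0, 0, 0],
)

```text
time: 32.33
tcp_pos: [0.6135, -0.0537, 0.0173]
eef_rot: [2.213, 2.23, 0.0]
force: [0.6, -0.4, -1.1]
width: 0.0282
grip_force: 40.2
```

Request:
step_arm(
  xyz=[
    [0, 0, 0.1],
    [0, 0, 0.07],
    [0, 0, 0],
  ],
  rotation=[
    [0, 0, 0],
    [0, 0, 0],
    [0, 0, 0],
  ],
  grip=[0, 0, 0],
)

```text
time: 32.58
tcp_pos: [0.6135, -0.0537, 0.0123]
eef_rot: [2.212, 2.23, 0.001]
force: [-0.2, 0.2, -0.9]
width: 0.0285
grip_force: 40.2
```

Request:
step_arm(
  xyz=[
    [0, 0, 0.05],
    [0, 0, 0],
    [0, 0, 0],
  ],
  rotation=[
    [0, 0, 0],
    [0, 0, 0],
    [0, 0, 0],
  ],
  grip=[0, 0, 0],
)

```text
time: 32.83
tcp_pos: [0.6137, -0.0538, 0.0112]
eef_rot: [2.212, 2.23, 0.001]
force: [-0.3, 0.9, 5.4]
width: 0.0284
grip_force: 40.7
```

Request:
step_arm(
  xyz=[
    [0, 0, 0.04],
    [0, 0, 0],
    [0, 0, 0],
  ],
  rotation=[
    [0, 0, 0],
    [0, 0, 0],
    [0, 0, 0],
  ],
  grip=[0, 0, 0],
)

```text
time: 33.08
tcp_pos: [0.6137, -0.0537, 0.0111]
eef_rot: [2.212, 2.23, 0.001]
force: [-2.4, -0.4, 13.3]
width: 0.0283
grip_force: 41.8
```

Request:
step_arm(
  xyz=[
    [0, 0, 0],
    [0, 0, 0],
    [0, 0, 0],
    [0, 0, 0],
    [0, 0, -0.5],
    [0, 0, -1],
    [0, 0, -1],
    [0, 0, -1],
  ],
  rotation=[
    [0, 0, 0],
    [0, 0, 0],
    [0, 0, 0],
    [0, 0, 0],
    [0, 0, 0],
    [0, 0, 0],
    [0, 0, 0],
    [0, 0, 0],
  ],
  grip=[0.4, 0.5, 0.6, 0.6, 0.6, 0.6, 0.6, 0.6],
)

```text
time: 33.75
tcp_pos: [0.613, -0.0537, 0.1161]
eef_rot: [-2.212, -2.23, 0.0]
force: [0.5, -0.5, -0.3]
width: 0.0516
grip_force: 0.0
```

Request:
step_arm(
  xyz=[
    [0.9, -0.2, -0.5],
    [0.9, -0.3, -0.5],
    [0.9, -0.3, -0.5],
    [0.9, -0.3, 0],
    [0.9, -0.3, 0],
    [0.9, -0.3, 0],
    [0.9, -0.3, 0],
    [0.9, -0.3, 0],
  ],
  rotation=[
    [0, 0, 0],
    [0, 0, 0],
    [0, 0, 0],
    [0, 0, 0],
    [0, 0, 0],
    [0, 0, 0],
    [0, 0, 0],
    [0, 0, 0],
  ],
  grip=[0.6, 0.6, 0.6, 0.6, 0.6, 0.6, 0.6, 0.6],
)

```text
time: 34.42
tcp_pos: [0.542, 0.163, 0.1604]
eef_rot: [2.212, 2.23, 0.002]
force: [0.5, 0.3, 0.2]
width: 0.0512
grip_force: 0.0
```

Request:
step_arm(
  xyz=[
    [0.9, -0.3, 0],
    [0.9, -0.3, 0],
    [0.9, -0.3, 0],
    [0.9, -0.3, 0],
    [0.9, -0.3, 0],
    [0.9, -0.3, 0],
    [0, 0, 0],
    [0, 0, 0],
  ],
  rotation=[
    [0, 0, 0],
    [0, 0, 0],
    [0, 0, 0],
    [0, 0, 0],
    [0, 0, 0],
    [0, 0, 0],
    [0, 0, 0],
    [0, 0, 0],
  ],
  grip=[0.6, 0.6, 0.6, 0.6, 0.6, 0.6, 0.6, 0.6],
)

```text
time: 35.08
tcp_pos: [0.486, 0.3259, 0.1601]
eef_rot: [-2.207, -2.234, -0.002]
force: [-0.2, -0.4, 0.1]
width: 0.051
grip_force: 0.0
```

Run:
```python
from h import *
t=viewer.capture('top'); s=viewer.capture('side'); cv2.imwrite('pics/topF.png',t); cv2.imwrite('pics/sideF.png',s)
out=np.zeros((600,800,3),np.uint8)
a=cv2.resize(t[178:256,212:432],None,fx=3.6,fy=3.6,interpolation=2); out[:a.shape[0],:a.shape[1]]=a
b=cv2.resize(s[192:316,276:421],None,fx=2.5,fy=2.5,interpolation=2); out[284:284+b.shape[0],:b.shape[1]]=b[:316]
c=cv2.resize(s[100:400,190:520],None,fx=1.2,fy=1.05); out[284:284+c.shape[0],400:400+c.shape[1]]=c[:316,:400]
cv2.imwrite('pics/final.png',out)
t0=cv2.imread('pics/top0.png')
for n,im in(('before',t0),('after',t)):
    m=cv2.inRange(cv2.cvtColor(im,cv2.COLOR_BGR2HSV),(22,170,120),(36,255,255)); _,_,st,ce=cv2.connectedComponentsWithStats(m)
    print(n,[b.round(1).tolist() for a,b in zip(st,ce) if 150<a[4]<900 and b[1]>150])
print(cv2.absdiff(t,t0)[165:205,180:212].mean())
```

```text
before [[444.7, 276.1], [204.4, 288.6], [485.4, 298.8]]
after [[444.7, 276.2], [204.3, 288.4], [485.4, 298.9]]
1.7119791666666666
```

View pics/final.png

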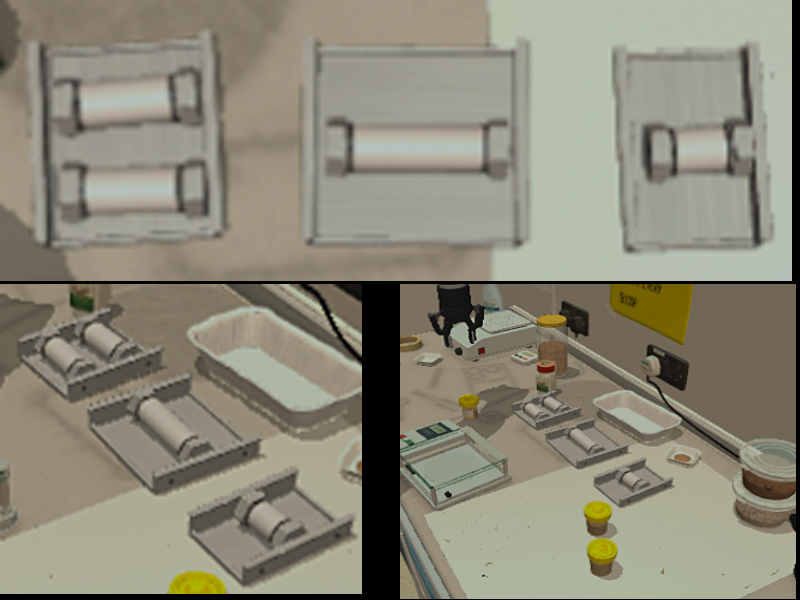

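```bash
python3 -c "
from plant import env
print(env.hand_in())"
```

```text
the job is handed in; nothing more can be done
None
```

All four vials are lying flat across their trays (short, long, and the two mediums side by side), the pots and jars look undisturbed, and I handed the job in at about 35 s; my first grasp on the short vial missed and pressed on it with about 32 N, and it now sits off-centre near one side wall but flat on the floor.

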